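Scan a stone model on its spring-balanced carrier

TASK

The stone dental model stands on a hinged, top-heavy post that leans against its stop: pick the carrier up from the green mat by its blue grip block, raise it a little and balance the post upright right there, then carry it upright to the scanner's focus point and keep the model there, upright, for at least 5 seconds without a break. Then carry it, still upright, to the white tray and set the carrier gently flat inside the rim and let go; the post may then lean over again, and the job is done when it rests against its stop. Nothing may ever touch the post or the model, the post must not be swung about fast, and the other things on the bench stay where they are.

Things in the scene. Friction and masses are not known exactly. Their poses are not given: they have to be found in the camera images.
- carrier: Loose carrier, 0.95 kg with post, balanced about its grip. Aluminium plate 330 x 110 x 12 mm: x -130 to +200, y +-55 mm. Origin on its underside, below the middle of the grip block; x along the plate to the post, z up. Dark ballast at x = -100 mm, top z = 26 mm; hinge cheeks top z = 48 mm. At first flat on the green mat, post end away from the robot within 0.3 rad.
- grip (a point): Gripping point in the blue grip block, 57 mm above the carrier's origin, axes as the carrier's. The block is 30 mm (x) by 60 mm (y), its top 78 mm above the carrier's underside. Grip from above across the 30 mm (fingers close along the carrier's x), firmly, about 50 N.
- post: Steel post 16 mm thick with a yellow stone dental model on top (64 mm across, top about 208 mm above the hinge, white teeth). Origin on the hinge axis; x = hinge axis = the carrier's x; z up the post. It turns about x between stops at -0.25 and +0.25 rad from the carrier's z, and starts at rest against the + stop (top towards the carrier's -y).
- hinge (a point): Hinge of the post, fixed on the carrier at (165, 0, 36) mm in its frame. Post nominal: 0.25 kg, centre of mass 181 mm above the hinge, inertia about it 0.0084 kg m2. Centring spring carrier-post 0.412 N m/rad, zero when square to the plate; damping 0.008 N m s/rad; no dry friction. Gravity: 0.443 N m per rad of lean.
- model (a point): Middle of the stone model, on the post's axis 188 mm above the hinge, z along the post. Gravity slightly outweighs the spring, so upright is unstable: the post falls off with a time constant of 0.5 to 1.1 s unless the carrier is tilted about its x the other way (0.03 to 0.1 rad lifts it off its stop) and corrected all the time.
- focus (a point): The scanner's focus point in free air, 200 mm before the middle of the fixed white scanner (140 x 160 x 220 mm, black window facing the robot) and 290 mm above the bench; model belongs here within 50 mm. With the post upright the carrier's underside is then 66 mm above the bench.
- mat: Fixed green mat 400 x 200 x 3 mm where the carrier starts; origin at the middle of its underside, x lengthwise. Mat and tray lie left and right of the scanner's focus, in either order.
- tray: Fixed white tray, 382 x 172 mm outside, 370 x 160 mm inside, rim 16 mm high, floor 6 mm above its origin (middle of its underside); x lengthwise, away from the robot. The carrier fits flat on its floor, its origin then at about (-35, 0, 6) mm in the tray's frame, post end away from the robot.
- bowl: Green mixing bowl, 120 mm across and 65 mm high, loose bystander; origin under its middle.
- jar: White jar, 70 mm across and 80 mm high, loose bystander; origin under its middle.
- spatula: Spatula, 190 mm long, lying flat, loose bystander; origin on its underside.

How it is judged (in metres and radians):
On the way, in this order (a step that is already met when the one before it is completed fails the run):
1. the carrier is lifted clear of the mat and the post stands within 0.12 rad of upright (height (world z) of carrier above 0.025 m and angle between model's own z axis and vertical below 0.12 rad), for 0.5 s.
2. the model stays within 50 mm of the scanner's focus and within 0.12 rad of upright for 4.5 s (distance between model and focus below 0.05 m and angle between model's own z axis and vertical below 0.12 rad), for 4.5 s.
At the end, for the whole second after the job is handed in: The carrier lies flat inside the tray (underside within 5 mm of the tray's floor, tilt under 0.04 rad, origin within 80 mm of the tray's middle), released, carrier and post at rest (z of carrier in the frame of tray between 0.002 and 0.011 m and horizontal distance between carrier and tray below 0.08 m and angle between carrier's own z axis and vertical below 0.04 rad and linear speed of carrier below 0.03 m/s and angular speed of post below 0.15 rad/s and angle between model's own z axis and vertical below 0.35 rad); the robot touches nothing.
It fails at once if the post leans more than 0.2 rad while the carrier is on its way (more than 0.12 m from its starting place and from the tray's middle) (distance of carrier from where it was at the start of the episode above 0.12 m and horizontal distance between carrier and tray above 0.12 m and angle between model's own z axis and vertical above 0.2 rad).
It fails at once if something touches the post or the model (contact force between post and anything else above 0.5 N).
It fails at once if the post swings faster than 1.5 rad/s (angular speed of post above 1.5 rad/s).
It fails at once if the carrier is dropped or flung (over 0.6 m/s) (linear speed of carrier above 0.6 m/s).
It fails at once if a bystander is moved by more than 30 mm (distance of any of bowl, jar, spatula from where it was at the start of the episode above 0.03 m).
It also fails if it takes over 72 s, if anything falls off the work surface, if the arm or the gripper's body presses on something with over 40 N, if the wrist force passes 120 N, or if a joint passes its speed limit or range.

ROBOT

A 7-joint arm with a two-finger parallel gripper is mounted at the origin on the work surface. World frame = base frame: x ahead of the robot, y to its left, z up, the work surface at z = 0. Lengths are in m, angles in degrees, forces in N, time in s.
With the tool pointing down it reaches from about 0.4 to 0.875 m from the base axis. Payload 4.4 kg.
Tool frame: the origin (TCP) lies midway between the tips of the shut fingers; the grasp point (between the pads) lies 19 mm behind it; z points along the fingers, y is the line along which they close (so a half turn about z gives the same grasp; the last joint's range is limited). The gripper opens to 85 mm and grips with 20 to 120 N. Pads are 22 mm wide; open, the fingers measure 114 mm over their backs; the gripper's body (76 mm by 85 mm) begins 54 mm behind the grasp point. The pads swing forward as they close: fully open they stand 13 mm farther back than shut.
Start: joints at [-66.853, 36.005, 2.206, 86.941, -1.547, 57.084, -1.146], TCP at [0.294, 0.58, 0.231] pointing down, gripper open.
Joint ranges: [-175.42, 175.42], [-21.48, 121.26], [-71.46, 75.88], [10.55, 141.38], [-63.04, 243.04], [13.31, 113.54], [-168.57, 168.57]. Speed limits (degrees/s): [147.25, 147.25, 180, 180, 180, 180, 180].

INTERFACE

Orientations are given as [roll, pitch, yaw] about the fixed x, y, z axes, in that order (R = Rz(yaw) Ry(pitch) Rx(roll)).
In Python, from rig import ctrl gives the robot as it stands.
- The arm moves only by the tool play_rows, never from a script. Its argument "rows" is a list of rows, each a list of 3 entries, a list of its own where there are three numbers: the shift along the tool's x, y, z normalised to -1 to 1, where 1 is 200 mm, then the turn about the tool's z normalised to -1 to 1, where 1 is 180 degrees, then the finger opening in mm, from 0 to 85.4. A call has 1 to 20 rows; each row is the pose to reach, as a shift and turn from the pose commanded when the call began, along the tool's axes at that moment, turning the shorter way round; what a row does not reach only later rows make up. A row lasts 1/8 s, in which the tool goes at most 62.5 mm and 10.7 degrees, less where a joint would pass 70% of its speed; a pose out of reach is approached as far as the arm can. A call with a number of a shift or a turn outside -1 to 1 is refused whole. A call with a gripper value outside its range is refused whole. The fingers move at their own pace and stop on an object; the grip force is fixed at half the most. Time passes only in rows, so rows that repeat a pose let the fingers close. It gives the time, the measured TCP pose, the force, the opening and the grip force at its end, in the units of the state.
- ctrl.get_state(): the state, without advancing time (a new reading comes with each control period).
- ctrl.camera(name): name is "side" or "top"; returns the picture (384x512x3 uint8, red, green, blue); there is no depth.
- ctrl.calibration(name): a dict with "fx", "fy", "cx", "cy" (pixels), "k1" (the pictures are not rectified: a ray, as slopes to the right and down, at radius r is drawn at 1 + k1 r^2 times it, then the intrinsics apply), "R" (3x3) and "t" (3): a world point X has camera coordinates R X + t. Camera axes: x right, y down, z forward; pixel columns grow to the right and rows downward; lengths in m; the calibration is good to about 2 mm. A picture is of the moment at which its call begins. calibration takes no time and is no camera call.
- ctrl.close_job(): hands the job in; it is judged then, once.
The state is a dict: "time": time; "joint_pos": joint angles; "dq": joint speeds; "joint_torque": joint torques, N m; "position": TCP position; "tool_rot": TCP orientation; "contact_force": force on the tool from outside, world axes, zero at the start; "moment": the same for the moment, N m; "grip_width": finger opening in m; "gripper_force": force on a finger pad.
Only numpy, scipy, OpenCV 4.12 (cv2) and the standard library are available. Lean on these libraries where they do the work, as an engineer would, in place of code of your own. Each camera call takes 0.05 s, during which the arm holds its last target. There are 200 camera calls.

## Working session

There is one attempt and no reset: what is moved stays moved. The work goes in short steps, Python scripts to look and compute and a tool call to move; the robot and the scene stay as the last step left them, time stands still between calls to the robot, and variables do not carry over. Pictures are saved under pics/ and viewed, at most 10 in all, crops included, and the job is handed in when it is done.

Besides the shell and the picture viewer there is one more tool, called after ">>>" by a JSON object that holds its "op" and its "data", one argument or row to a line. play_rows: Moves the arm, as the interface text tells. Scaled input: -1 to 1 covers 200 mm each way for a shift and 180 degrees each way for a turn. Its arguments: {"type":"object","properties":{"rows":{"type":"array","items":{"type":"array"}}},"required":["rows"]}

```bash
ls; mkdir -p pics; python3 - <<'E'
from rig import ctrl
import cv2,numpy as np
np.set_printoptions(precision=4,suppress=True)
print(ctrl.get_state())
for n in("top","side"):
    print(n,ctrl.calibration(n)); cv2.imwrite(f"pics/{n}0.png",ctrl.camera(n)[:,:,::-1])
a=cv2.imread("pics/top0.png");b=cv2.imread("pics/side0.png")
cv2.imwrite("pics/both0.png",cv2.resize(np.vstack([a]),None,fx=1.5,fy=1.5))
E
```

```text
pics
{'time': 0.0, 'joint_pos': array([-66.8527,  36.06  ,   2.2033,  86.9987,  -1.5486,  57.0844,
        -1.1454]), 'dq': array([-0.0034, -0.0348, -0.099 ,  0.0695,  0.0822,  0.0166, -0.0293]), 'joint_torque': array([  0.0009, -56.3415,   1.2261, -19.3441,   0.0109,   0.0102,
         0.    ]), 'position': array([0.2939, 0.579 , 0.2304]), 'tool_rot': array([-179.8865,    0.0007,  153.0816]), 'contact_force': array([-0.8291,  0.0513, -0.4658]), 'moment': array([-0.0462, -0.0174,  0.0326]), 'gripper_force': 0.0, 'grip_width': 0.08543050933793536}
top {'fx': 434.0588760050876, 'fy': 434.0588760050876, 'cx': 247.9697788607123, 'cy': 192.13485734425566, 'k1': 0.02140956522044468, 'R': array([[ 0.0083, -1.    , -0.0047],
       [-0.9899, -0.0075, -0.1417],
       [ 0.1417,  0.0059, -0.9899]]), 't': array([-0.0333,  0.5931,  1.7835])}
side {'fx': 459.1760139499167, 'fy': 459.1760139499167, 'cx': 259.40319214535896, 'cy': 190.12525830241208, 'k1': 0.015997105933072357, 'R': array([[ 0.7907, -0.6119, -0.0167],
       [-0.4599, -0.5758, -0.676 ],
       [ 0.4041,  0.5422, -0.7368]]), 't': array([-0.4322,  0.3528,  1.3481])}
```

View pics/both0.png

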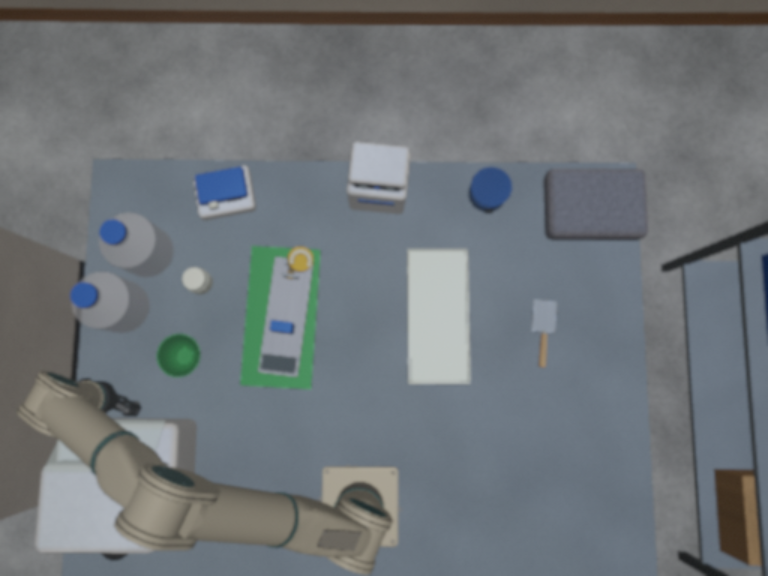

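View pics/side0.png

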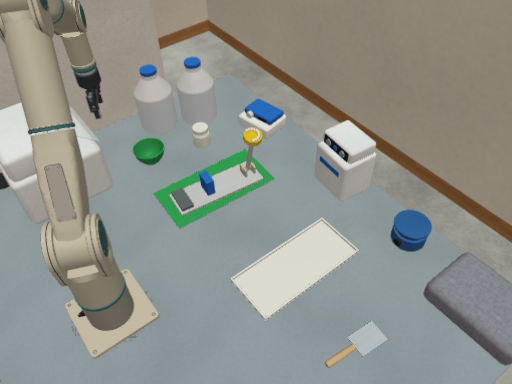

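```bash
cat > h.py <<'E'
import cv2,numpy as np
from rig import ctrl
np.set_printoptions(precision=4,suppress=True)
CAL={n:ctrl.calibration(n) for n in("top","side")}
def K(c): return np.array([[c["fx"],0,c["cx"]],[0,c["fy"],c["cy"]],[0,0,1]]),np.array([c["k1"],0,0,0,0.])
def ray(n,p):
    c=CAL[n];k,d=K(c);u=cv2.undistortPoints(np.array(p,float).reshape(-1,1,2),k,d).reshape(-1,2)
    R=np.array(c["R"]);return -R.T@np.array(c["t"]),np.c_[u,np.ones(len(u))]@R
def onplane(n,p,z):
    o,d=ray(n,p);return o+d*((z-o[2])/d[:,2])[:,None]
def proj(n,X):
    c=CAL[n];k,d=K(c);return cv2.projectPoints(np.array(X,float).reshape(-1,1,3),cv2.Rodrigues(np.array(c["R"]))[0],np.array(c["t"]),k,d)[0].reshape(-1,2)
def tri(p1,p2):
    A=np.zeros((3,3));b=np.zeros(3)
    for n,p in(("top",p1),("side",p2)):
        o,d=ray(n,[p]);d=d[0]/np.linalg.norm(d[0]);M=np.eye(3)-np.outer(d,d);A+=M;b+=M@o
    return np.linalg.solve(A,b)
def mask(img,lo,hi):
    return cv2.inRange(cv2.cvtColor(img,cv2.COLOR_RGB2HSV),lo,hi)
def blobs(m,amin=20):
    n,l,s,c=cv2.connectedComponentsWithStats(m);o=[(s[i,4],c[i],l==i) for i in range(1,n) if s[i,4]>=amin]
    return sorted(o,key=lambda t:-t[0])
YEL=((18,110,90),(32,255,255))
E
python3 - <<'E'
from h import *
im={n:cv2.imread(f"pics/{n}0.png")[:,:,::-1].copy() for n in("top","side")}
def rect(mk,n,z):
    c=max(cv2.findContours(mk,cv2.RETR_EXTERNAL,cv2.CHAIN_APPROX_NONE)[0],key=cv2.contourArea).reshape(-1,2)
    w=onplane(n,c,z)[:,:2];return cv2.minAreaRect((w*1000).astype(np.float32))
print("yellow")
for n in im:
    for a,c,_ in blobs(mask(im[n],*YEL))[:3]: print(n,a,c)
print("blue")
for n in im:
    for a,c,m in blobs(mask(im[n],(108,150,60),(125,255,255)))[:6]: print(n,a,c)
for n in im:
    g=mask(im[n],(50,120,60),(75,255,255)); 
    for a,c,m in blobs(g)[:2]: print("green",n,a,c,rect(m.astype(np.uint8)*255,n,.003))
t=im["top"]; print("tray px",t[210,292],"plate",t[190,195],"scan",t[110,252],"bench",t[250,250])
m=((t.min(2)>195)*255).astype(np.uint8)
for a,c,mm in blobs(m)[:6]: print("white",a,c,rect(mm.astype(np.uint8)*255,"top",.016),rect(mm.astype(np.uint8)*255,"top",.22))
# grey plate inside mat
E
```

```text
yellow
top 82 [199.4146 175.0488]
side 210 [251.6857 137.6857]
blue
top 545 [147.055  123.2073]
top 452 [327.0597 124.604 ]
top 192 [ 55.5833 196.3073]
top 177 [ 74.8644 154.2938]
top 65 [510.4154 184.6308]
top 63 [187.7143 217.5714]
side 61 [204.7377 185.5738]
side 56 [328.6071 165.7857]
side 24 [211.     185.2917]
side 21 [147.8571  74.1905]
green top 1377 [178.2121 216.1997] ((516.7987060546875, 233.00584411621094), (187.99685668945312, 386.4723205566406), 87.34367370605469)
green top 524 [118.5286 236.5286] ((405.2715759277344, 517.990966796875), (103.80473327636719, 105.01870727539062), 46.81027603149414)
green side 1927 [208.0623 189.1889] ((513.8383178710938, 228.01123046875), (198.39013671875, 395.9395751953125), 87.32868194580078)
green side 624 [148.5112 150.2003] ((423.0783386230469, 546.6619262695312), (118.17908477783203, 149.8810272216797), 2.5063493251800537)
tray px [190 197 194] plate [152 156 166] scan [178 183 193] bench [110 121 131]
```

```bash
python3 - <<'E'
from h import *
im={n:cv2.imread(f"pics/{n}0.png")[:,:,::-1].copy() for n in("top","side")}
def rect(mk,n,z):
    c=max(cv2.findContours(mk.astype(np.uint8),cv2.RETR_EXTERNAL,cv2.CHAIN_APPROX_NONE)[0],key=cv2.contourArea).reshape(-1,2)
    return cv2.minAreaRect((onplane(n,c,z)[:,:2]*1000).astype(np.float32))
t=im["top"];s=im["side"]
print(t[214:224:2,180:197:2].tolist()[2])
for n,w in(("top",(slice(208,228),slice(172,202))),("side",(slice(168,198),slice(195,220)))):
    m=np.zeros(im[n].shape[:2],np.uint8);m[w]=mask(im[n],(100,110,30),(130,255,255))[w]
    for a,c,b in blobs(m,5): print("block",n,a,c,[onplane(n,[c],z)[0] for z in(.06,.081)],rect(b,n,.078))
m=((t.min(2)>172)*255).astype(np.uint8)
for a,c,b in blobs(m,60)[:8]: print("white",a,c,rect(b,"top",.016),rect(b,"top",.22))
m=np.zeros(t.shape[:2],np.uint8);w=(slice(168,252),slice(170,212))
h=cv2.cvtColor(t,cv2.COLOR_RGB2HSV);m[w]=((h[:,:,1]<50)&(t.min(2)>130))[w]*255
for a,c,b in blobs(m,60)[:4]: print("plate",a,c,rect(b,"top",.015))
d=np.zeros(t.shape[:2],np.uint8);d[w]=(t.max(2)<95)[w]*255
for a,c,b in blobs(d,20)[:4]: print("ballast",a,c,rect(b,"top",.029))
print("model",tri([199.41,175.05],[251.69,137.69]))
m=((s.min(2)>175)*255).astype(np.uint8)
for a,c,b in blobs(m,150)[:6]: print("sidewhite",a,c,rect(b,"side",.016))
E
```

```text
[[89, 112, 155], [60, 102, 164], [61, 102, 165], [63, 105, 166], [64, 105, 167], [64, 106, 167], [64, 106, 168], [53, 84, 134], [113, 120, 133]]
block top 94 [187.5 217.5] [array([0.483 , 0.2202, 0.06  ]), array([0.4813, 0.2172, 0.081 ])] ((481.54730224609375, 217.66464233398438), (57.25680923461914, 26.569381713867188), 82.31779479980469)
block side 235 [206.8468 182.366 ] [array([0.4766, 0.2089, 0.06  ]), array([0.4672, 0.1908, 0.081 ])] ((469.2557067871094, 194.48255920410156), (110.78079223632812, 42.60905075073242), 76.39007568359375)
white 3345 [291.7794 210.7596] ((522.449462890625, -215.42642211914062), (371.30096435546875, 160.5573272705078), 0.0018270182190462947) ((501.55218505859375, -195.82394409179688), (329.986328125, 142.692138671875), 0.0018255927134305239)
white 802 [252.217  108.5823] ((968.2438354492188, -44.48082733154297), (151.79425048828125, 106.8803482055664), 85.46337127685547) ((897.7431640625, -43.89942932128906), (134.9041290283203, 94.98772430419922), 85.46334075927734)
white 398 [ 71.4623 348.6357] ((-47.98760223388672, 675.6051025390625), (155.33834838
[... 996 characters left out ...]
172.36599731445312), 0.3034694194793701)
sidewhite 1607 [ 14.1661 134.8905] ((71.31260681152344, 970.4576416015625), (392.2684020996094, 174.71368408203125), 73.14471435546875)
sidewhite 1241 [219.7002 186.0137] ((513.5, 209.78492736816406), (105.83060455322266, 325.2590026855469), 83.51073455810547)
sidewhite 949 [350.0316 137.3182] ((1078.427734375, 100.77787780761719), (179.92398071289062, 126.71199035644531), 84.52525329589844)
sidewhite 671 [367.3368 337.927 ] ((516.4041748046875, -521.4584350585938), (62.36787796020508, 87.16049194335938), 84.74382019042969)
sidewhite 537 [ 84.2775 138.7188] ((261.9683532714844, 796.3701171875), (310.9256286621094, 68.80231475830078), 76.2592544555664)
```

```bash
python3 - <<'E'
import cv2,numpy as np
a=cv2.imread("pics/top0.png")[88:143,225:280];b=cv2.imread("pics/side0.png")[115:205,305:385]
a=cv2.resize(a,(400,400),interpolation=cv2.INTER_CUBIC);b=cv2.resize(b,(400,450),interpolation=cv2.INTER_CUBIC)
o=np.zeros((450,800,3),np.uint8);o[:400,:400]=a;o[:,400:]=b;cv2.imwrite("pics/scan.png",o)
E
```

```text
(no output)
```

View pics/scan.png

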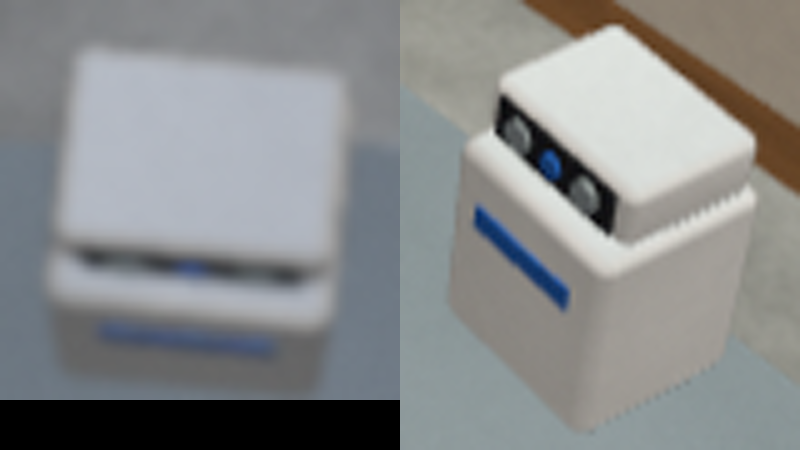

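```bash
python3 - <<'E'
from h import *
P=onplane("side",[(314.8,176),(342,202),(370.5,186)],0);print(P,(P[0]+P[2])/2)
T=onplane("top",[(225+75/400*55,88+50/400*55),(225+345/400*55,88+70/400*55),(225+328/400*55,88+268/400*55),(225+58/400*55,88+245/400*55)],.22);print(T,T.mean(0))
B=onplane("top",[(225+60/400*55,88+375/400*55),(225+322/400*55,88+390/400*55)],0);print(B)
E
```

```text
[[ 0.8352  0.0368  0.    ]
 [ 0.8234 -0.1175  0.    ]
 [ 0.9582 -0.1266  0.    ]] [ 0.8967 -0.0449  0.    ]
[[ 0.952   0.0231  0.22  ]
 [ 0.9417 -0.1222  0.22  ]
 [ 0.8319 -0.1132  0.22  ]
 [ 0.8436  0.0309  0.22  ]] [ 0.8923 -0.0453  0.22  ]
[[ 0.8314  0.0381  0.    ]
 [ 0.8233 -0.1197  0.    ]]
```

>>> {"op": "play_rows", "data": {
  "rows": [
    [[-0.1, -0.07, 0], 0.04, 85],
    [[-0.25, -0.18, 0], 0.09, 85],
    [[-0.4, -0.29, 0], 0.14, 85],
    [[-0.55, -0.4, 0], 0.19, 85],
    [[-0.7, -0.5, 0], 0.24, 85],
    [[-0.8, -0.57, 0], 0.29, 85],
    [[-0.83, -0.595, 0], 0.34, 85],
    [[-0.83, -0.595, 0], 0.386, 85],
    [[-0.83, -0.595, 0], 0.386, 85]
  ]
}}

```text
time: 1.23
position: [0.3881, 0.3982, 0.231]
tool_rot: [-180.0, 0.0, 83.7]
contact_force: [0.6, -0.3, -0.5]
grip_width: 0.0847
gripper_force: 0.0
```

>>> {"op": "play_rows", "data": {
  "rows": [
    [[-0.1, 0.07, 0], 0, 85],
    [[-0.3, 0.2, 0], 0, 85],
    [[-0.5, 0.34, 0], 0, 85],
    [[-0.7, 0.47, 0], 0, 85],
    [[-0.8, 0.54, 0.1], 0, 85],
    [[-0.846, 0.573, 0.3], 0, 85],
    [[-0.846, 0.573, 0.45], 0, 85],
    [[-0.846, 0.573, 0.5], 0, 85],
    [[-0.846, 0.573, 0.5], 0, 85]
  ]
}}

```text
time: 2.35
position: [0.4832, 0.2177, 0.1311]
tool_rot: [-180.0, 0.0, 83.7]
contact_force: [-0.4, -0.4, 0.2]
grip_width: 0.0851
gripper_force: 0.0
```

```bash
python3 - <<'E'
from h import *
s=ctrl.get_state();print(s["time"],s["position"],s["tool_rot"])
a=ctrl.camera("top")[:,:,::-1];b=ctrl.camera("side")[:,:,::-1]
a=cv2.resize(a[150:250,150:250],(400,400),interpolation=cv2.INTER_CUBIC);b=cv2.resize(b[110:210,160:260],(400,400),interpolation=cv2.INTER_CUBIC)
cv2.imwrite("pics/pre.png",np.hstack([a,b]))
E
```

```text
2.35 [0.4832 0.2177 0.1311] [-179.9577    0.0133   83.6986]
```

View pics/pre.png

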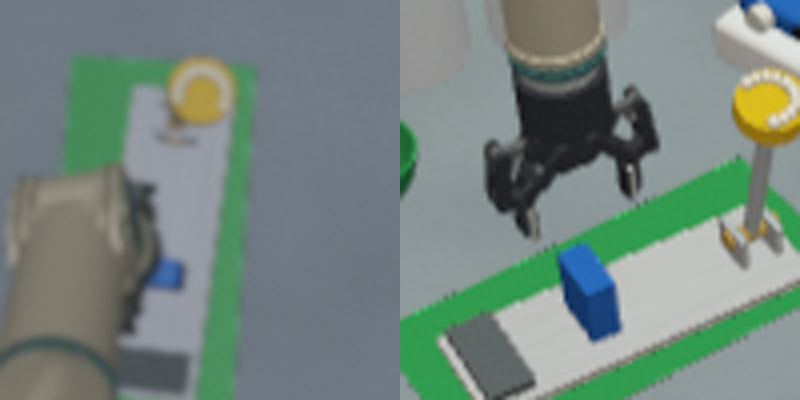

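>>> {"op": "play_rows", "data": {
  "rows": [
    [[0, 0, 0.08], 0, 85],
    [[0, 0, 0.2], 0, 85],
    [[0, 0, 0.32], 0, 85],
    [[0, 0, 0.42], 0, 85],
    [[0, 0, 0.45], 0, 85],
    [[0, 0, 0.45], 0, 60],
    [[0, 0, 0.45], 0, 40],
    [[0, 0, 0.45], 0, 20],
    [[0, 0, 0.45], 0, 20],
    [[0, 0, 0.45], 0, 20],
    [[0, 0, 0.45], 0, 20],
    [[0, 0, 0.45], 0, 20]
  ]
}}

```text
time: 3.95
position: [0.4824, 0.2179, 0.0421]
tool_rot: [-179.9, -0.0, 83.6]
contact_force: [-3.5, 0.5, 4.3]
grip_width: 0.0295
gripper_force: 62.3
```

```bash
python3 - <<'E'
from h import *
s=ctrl.get_state();print(s["time"],s["position"],s["tool_rot"],s["grip_width"],s["gripper_force"],s["contact_force"],s["moment"])
for n in("top","side"):
    im=ctrl.camera(n)
    cv2.imwrite(f"pics/{n}1.png",im[:,:,::-1])
    for a,c,b in blobs(mask(im,*YEL))[:2]: print(n,a,c)
E
```

```text
3.95 [0.4824 0.2179 0.0421] [-179.9098   -0.0334   83.6229] 0.029459512117317534 62.317975759506226 [-3.5011  0.5178  4.3105] [ 0.0822  0.6324 -0.0391]
top 84 [199.2738 174.9167]
side 212 [251.8019 137.467 ]
```

>>> {"op": "play_rows", "data": {
  "rows": [
    [[0, 0, -0.003], 0, 20],
    [[0, 0, -0.01], -0.001, 20],
    [[0, 0, -0.025], -0.003, 20],
    [[0, 0, -0.05], -0.006, 20],
    [[0, 0, -0.085], -0.0095, 20],
    [[0, 0, -0.123], -0.014, 20],
    [[0, 0, -0.167], -0.019, 20],
    [[0, 0, -0.208], -0.0235, 20],
    [[0, 0, -0.243], -0.0275, 20],
    [[0, 0, -0.274], -0.031, 20],
    [[0, 0, -0.293], -0.033, 20],
    [[0, 0, -0.306], -0.0345, 20],
    [[0, 0, -0.312], -0.035, 20],
    [[0, 0, -0.315], -0.0355, 20],
    [[0, 0, -0.315], -0.0355, 20]
  ]
}}

```text
time: 5.92
position: [0.4833, 0.2174, 0.1042]
tool_rot: [-180.0, 0.0, 90.0]
contact_force: [0.4, 0.1, -10.6]
grip_width: 0.0293
gripper_force: 60.4
```

```bash
cat > ctl.py <<'E'
from h import *
import json,sys
from scipy.linalg import expm
from scipy.optimize import lsq_linear
G,C,DT=5.39,0.95,0.125
# calibration of visible yellow centroid against model middle (carrier frame), from the rest pose at theta=.25
def Rz(a): return np.array([[np.cos(a),-np.sin(a),0],[np.sin(a),np.cos(a),0],[0,0,1]])
def body(th): return np.array([.165,0,-.0031])+.188*np.array([0,-np.sin(th),np.cos(th)])
T0=np.array([.4824,.2179,.0421]);Y0=np.radians(83.62-90)
OFF=Rz(-Y0)@(tri([199.2738,174.9167],[251.8019,137.467])-T0)-body(.25)
GRID=np.linspace(-.4,.4,161)
def lean(n,img,s):
    b=blobs(mask(img,*YEL),40)
    if not b: return None
    c=b[0][1];psi=np.radians(s["tool_rot"][2]-90)
    X=np.array([s["position"]+Rz(psi)@(OFF+body(t)) for t in GRID]);p=proj(n,X)
    d=p[-1]-p[0];d/=np.linalg.norm(d)
    return np.interp((c-p[0])@d,(p-p[0])@d,GRID),(c-p[80])@np.array([-d[1],d[0]])
def shots(seq):
    out=[]
    for n in seq:
        s=ctrl.get_state();img=ctrl.camera(n);r=lean(n,img,s);out.append((s["time"],n,r,s["position"]))
    return out
E
python3 - <<'E'
from ctl import *
print("OFF",OFF)
for o in shots(["side","top","side"]): print(o)
s=ctrl.get_state();print(s["tool_rot"],s["grip_width"],s["contact_force"],s["moment"])
E
```

```text
OFF [-0.0053  0.0019 -0.0058]
(5.925, 'side', (np.float64(0.25732275406384664), np.float64(0.6876188306039674)), array([0.4833, 0.2174, 0.1042]))
(5.975, 'top', (np.float64(0.24716981963326096), np.float64(0.759237073022483)), array([0.4833, 0.2174, 0.1042]))
(6.025, 'side', (np.float64(0.2570628967742938), np.float64(0.6724693615879644)), array([0.4833, 0.2173, 0.1042]))
[-179.9841    0.0065   89.9924] 0.029503273234193234 [-0.4137  0.3466 -9.6906] [ 0.1189 -0.016   0.0303]
```

```bash
cat >> ctl.py <<'E'
TAU=.04;BIAS={"side":.006,"top":-.004}
def load():
    j=json.load(open("st.json"));j["x"]=np.array(j["x"]);j["P"]=np.array(j["P"]);return j
def save(j): json.dump(dict(j,x=list(j["x"]),P=np.array(j["P"]).tolist()),open("st.json","w"))
def F(x,a): return np.array([x[1],x[3]*x[0]-C*x[1]+G*a+x[2],0,0])
def vcmd(j,t):
    k=int((t-j["t0"]+1e-6)//DT);return j["v"][k] if 0<=k<len(j["v"]) else 0.
def predict(j,t,noise):
    x,P,va=j["x"],j["P"],j["va"];h=.005
    for i in range(int(round((t-j["t"])/h))):
        a=(vcmd(j,j["t"]+i*h)-va)/TAU;va+=a*h
        A=np.eye(4)+h*np.array([[0,1,0,0],[x[3],-C,1,x[0]],[0]*4,[0]*4])
        x=x+h*F(x,a);x[0]=min(x[0],.25) 
        if x[0]>=.25 and x[1]>0: x[1]=0
        P=A@P@A.T+noise*h*np.diag([1e-4,4e-3,1e-3,1e-4])
    j.update(x=x,P=P,va=va,t=t)
def update(j,n,z):
    H=np.array([1,0,0,0.]);S=j["P"][0,0]+(.003 if n=="side" else .008)**2;k=j["P"][:,0]/S
    j["x"]=j["x"]+k*(z-j["x"][0]);j["P"]=(np.eye(4)-np.outer(k,H))@j["P"]
    j["x"][3]=np.clip(j["x"][3],1.5,6.)
def mpc(j,N,ref,wp=3.,vmax=.12,cyc=4):
    """row velocities; ref = wanted end shift in y (m)."""
    th,om,d,k=j["x"];H=cyc*(N+1)
    A=expm(np.array([[0,1,0],[k,-C,d],[0,0,0]])*DT)
    B=A[:,1]*G;M=np.zeros((H,3,H));z=np.array([th,om-0*G*j["va"],1.]);Z=np.zeros((H,3));m=np.zeros((3,H))
    for i in range(H):
        z=A@z;m=A@m;m[:,i]+=B
        if i: m[:,i-1]-=B
        Z[i],M[i]=z,m
    M-=0
    the=np.clip(-d/k,-.1,.1);R=[];r=[]
    def add(row,rhs,w): R.append(w*np.asarray(row));r.append(w*rhs)
    cum=np.tril(np.ones((H,H)))*DT
    for i in range(H):
        add(M[i,0],-Z[i,0]+the*min(1,i/10),4. if i>3 else .5); add(M[i,1],-Z[i,1],.6)
        add(cum[i],ref,wp*(.3 if i<H//2 else 1.)); e=np.zeros(H);e[i]=1
        if i:e[i-1]=-1
        add(e,0,3.)
    add(M[-1,0],the-Z[-1,0],60.);add(M[-1,1],-Z[-1,1],40.)
    ub=np.full(H,vmax);ub[N::N+1]=1e-5
    s=lsq_linear(np.array(R),np.array(r),(-ub,ub)).x
    return s,Z[:,0]+M[:,0]@s,Z[:,1]+M[:,1]@s
def cycle(N,ref,dx=0.,dz=0.,seq=("side","top","side"),first=False,q=.005,**kw):
    """measure, update, plan; prints rows to type. dx,dz world shift (m) in this call."""
    if first:
        o=[];s=ctrl.get_state();j=dict(x=np.array([.25,0,0,3.]),P=np.diag([1e-5,1e-5,.09,1.2]),va=0.,t=s["time"],t0=s["time"],v=[])
    else:
        j=load();o=shots(seq)
        for t,n,z,p in o:
            predict(j,t,1.)
            if z: print(n,"t%.3f pred %.3f meas %.3f perp %.1f"%(t,j["x"][0],z[0]-BIAS[n],z[1]));update(j,n,z[0]-BIAS[n])
        s=ctrl.get_state();predict(j,s["time"],1.)
    pos=s["position"]
    print("x",j["x"],"sd",np.sqrt(np.diag(j["P"])),"the %.3f"%(-j["x"][2]/j["x"][3]),"TCP",pos,"grip",s["grip_width"],"t",s["time"])
    v,th,om=mpc(j,N,ref-pos[1],**kw)
    c=np.round(np.cumsum(v[:N])*DT/.2/q)*q
    u=np.arange(1,N+1)/N;u=u**2*(3-2*u)
    rows=[[[round(float(a),3),round(float(dx/.2*b),3),round(float(-dz/.2*b),3)],0,20] for a,b in zip(c,u)]
    print(json.dumps(rows));print("theta",th[:N+6],"maxom %.2f"%abs(om).max())
    j.update(t0=s["time"],v=(np.diff(np.r_[0,c])*.2/DT).tolist());save(j)
E
python3 -c "
from ctl import *
cycle(8,.13,first=True)"
```

```text
x [0.25 0.   0.   3.  ] sd [0.0032 0.0032 0.3    1.0954] the -0.000 TCP [0.4833 0.2174 0.1042] grip 0.029503273234193234 t 6.075
[[[-0.075, 0.0, -0.0], 0, 20], [[-0.15, 0.0, -0.0], 0, 20], [[-0.225, 0.0, -0.0], 0, 20], [[-0.3, 0.0, -0.0], 0, 20], [[-0.375, 0.0, -0.0], 0, 20], [[-0.45, 0.0, -0.0], 0, 20], [[-0.525, 0.0, -0.0], 0, 20], [[-0.6, 0.0, -0.0], 0, 20]]
theta [ 0.1788  0.1236  0.08    0.0448  0.0155 -0.0097 -0.0326 -0.0544  0.0007
 -0.0272 -0.0532 -0.0786 -0.1046 -0.118 ] maxom 0.50
```

```bash
python3 -c "
from ctl import *
j=load()
for kw in (dict(N=9,ref=-.11,wp=2),dict(N=9,ref=-.14,wp=1),dict(N=9,ref=-.14,wp=1,vmax=.2)):
    v,th,om=mpc(j,**kw);print(kw);print('p',(np.cumsum(v)*DT)[::3]);print('th',th[::3],'v',v[:10])
"
```

```text
{'N': 9, 'ref': -0.11, 'wp': 2}
p [-0.015  -0.06   -0.105  -0.135  -0.1737 -0.1984 -0.2139 -0.2194 -0.2257
 -0.2291 -0.2302 -0.2311 -0.2311 -0.2305]
th [ 0.1788  0.0448 -0.0326 -0.022  -0.0782 -0.0794 -0.0663 -0.0354 -0.0282
 -0.0202 -0.0106 -0.0074 -0.004   0.0001] v [-0.12 -0.12 -0.12 -0.12 -0.12 -0.12 -0.12 -0.12 -0.12 -0.  ]
{'N': 9, 'ref': -0.14, 'wp': 1}
p [-0.015  -0.06   -0.105  -0.1336 -0.1676 -0.1952 -0.2169 -0.2278 -0.2426
 -0.2539 -0.2587 -0.2648 -0.2665 -0.2635]
th [ 0.1788  0.0448 -0.0326 -0.0153 -0.0488 -0.0583 -0.0588 -0.0313 -0.0372
 -0.0391 -0.0235 -0.0276 -0.0197  0.    ] v [-0.12   -0.12   -0.12   -0.12   -0.12   -0.12   -0.12   -0.12   -0.1087
 -0.    ]
{'N': 9, 'ref': -0.14, 'wp': 1, 'vmax': 0.2}
p [-0.018  -0.0765 -0.1081 -0.1239 -0.1444 -0.162  -0.1762 -0.1834 -0.1932
 -0.2008 -0.204  -0.2081 -0.2092 -0.2072]
th [ 0.1637 -0.0341 -0.0581 -0.0202 -0.0316 -0.0368 -0.0376 -0.02   -0.0243
 -0.0258 -0.0155 -0.0184 -0.0132  0.    ] v [-0.1436 -0.1758 -0.1625 -0.1304 -0.0959 -0.081  -0.0752 -0.0709 -0.0558
 -0.    ]
```

```bash
python3 -c "
from ctl import *
cycle(6,.06,first=True,wp=1.,vmax=.17,cyc=5)"
```

```text
x [0.25 0.   0.   3.  ] sd [0.0032 0.0032 0.3    1.0954] the -0.000 TCP [0.4833 0.2174 0.1042] grip 0.029503273234193234 t 6.075
[[[-0.095, 0.0, -0.0], 0, 20], [[-0.2, 0.0, -0.0], 0, 20], [[-0.31, 0.0, -0.0], 0, 20], [[-0.4, 0.0, -0.0], 0, 20], [[-0.46, 0.0, -0.0], 0, 20], [[-0.505, 0.0, -0.0], 0, 20]]
theta [ 0.1576  0.0717 -0.0013 -0.049  -0.068  -0.0676 -0.0244 -0.0249 -0.0337
 -0.0416 -0.0479 -0.0526] maxom 0.66
```

>>> {"op": "play_rows", "data": {
  "rows": [
    [[-0.095, 0, 0], 0, 20],
    [[-0.2, 0, 0], 0, 20],
    [[-0.31, 0, 0], 0, 20],
    [[-0.4, 0, 0], 0, 20],
    [[-0.46, 0, 0], 0, 20],
    [[-0.505, 0, 0], 0, 20]
  ]
}}

```text
time: 6.82
position: [0.4835, 0.1158, 0.1043]
tool_rot: [180.0, -0.0, 90.0]
contact_force: [0.1, 0.6, -9.6]
grip_width: 0.0291
gripper_force: 60.4
```

```bash
python3 -c "
from ctl import *
cycle(6,.03,wp=1.,vmax=.17,cyc=5)"
```

```text
side t6.825 pred -0.045 meas -0.060 perp -0.4
top t6.875 pred -0.053 meas -0.068 perp 0.6
side t6.925 pred -0.044 meas -0.033 perp -0.5
x [-0.0179  0.3448  0.0175  2.5447] sd [0.0048 0.0488 0.1136 0.8821] the -0.007 TCP [0.4835 0.1163 0.1043] grip 0.029480711357264842 t 6.975
[[[-0.065, 0.0, -0.0], 0, 20], [[-0.135, 0.0, -0.0], 0, 20], [[-0.2, 0.0, -0.0], 0, 20], [[-0.24, 0.0, -0.0], 0, 20], [[-0.26, 0.0, -0.0], 0, 20], [[-0.28, 0.0, -0.0], 0, 20]]
theta [-0.0428 -0.0757 -0.0949 -0.0947 -0.0786 -0.0625 -0.0321 -0.0296 -0.0337
 -0.0384 -0.0426 -0.0458] maxom 0.26
```

>>> {"op": "play_rows", "data": {
  "rows": [
    [[-0.065, 0, 0], 0, 20],
    [[-0.135, 0, 0], 0, 20],
    [[-0.2, 0, 0], 0, 20],
    [[-0.24, 0, 0], 0, 20],
    [[-0.26, 0, 0], 0, 20],
    [[-0.28, 0, 0], 0, 20]
  ]
}}

```text
time: 7.72
position: [0.4834, 0.0605, 0.1043]
tool_rot: [180.0, -0.0, 90.0]
contact_force: [-0.3, -0.4, -9.3]
grip_width: 0.0296
gripper_force: 60.4
```

```bash
python3 -c "
from ctl import *
cycle(6,0.0,dx=.02,wp=1.,vmax=.17,cyc=5,seq=['side']*3)"
```

```text
side t7.725 pred -0.050 meas -0.173 perp 0.0
side t7.775 pred -0.176 meas -0.177 perp -0.0
side t7.825 pred -0.179 meas -0.176 perp -0.1
x [-0.1795 -0.0628 -0.1417  3.5092] sd [0.0042 0.0399 0.06   0.6077] the 0.040 TCP [0.4834 0.0606 0.1043] grip 0.029394212116779988 t 7.875
[[[0.105, 0.007, -0.0], 0, 20], [[0.21, 0.026, -0.0], 0, 20], [[0.32, 0.05, -0.0], 0, 20], [[0.41, 0.074, -0.0], 0, 20], [[0.47, 0.093, -0.0], 0, 20], [[0.51, 0.1, -0.0], 0, 20]]
theta [-0.0838 -0.0053  0.0621  0.1075  0.1195  0.1147  0.0723  0.0725  0.0811
  0.0888  0.0942  0.0969] maxom 0.69
```

>>> {"op": "play_rows", "data": {
  "rows": [
    [[0.105, 0.007, 0], 0, 20],
    [[0.21, 0.026, 0], 0, 20],
    [[0.32, 0.05, 0], 0, 20],
    [[0.41, 0.074, 0], 0, 20],
    [[0.47, 0.093, 0], 0, 20],
    [[0.51, 0.1, 0], 0, 20]
  ]
}}

```text
time: 8.62
position: [0.5036, 0.163, 0.1042]
tool_rot: [180.0, 0.0, 90.0]
contact_force: [0.1, -1.2, -9.2]
grip_width: 0.0292
gripper_force: 60.4
```

```bash
python3 -c "
from ctl import *
cycle(5,.1,wp=1.,vmax=.17,cyc=6,seq=['side']*4)"
```

```text
side t8.625 pred 0.093 meas 0.047 perp -0.3
side t8.675 pred 0.033 meas 0.032 perp -0.3
side t8.725 pred 0.011 meas 0.008 perp -0.4
side t8.775 pred -0.015 meas -0.011 perp -0.6
x [-0.0346 -0.45   -0.1696  3.7602] sd [0.0041 0.0337 0.0541 0.5082] the 0.045 TCP [0.5031 0.1616 0.1042] grip 0.029554986809101805 t 8.825
[[[0.105, 0.0, -0.0], 0, 20], [[0.21, 0.0, -0.0], 0, 20], [[0.32, 0.0, -0.0], 0, 20], [[0.425, 0.0, -0.0], 0, 20], [[0.495, 0.0, -0.0], 0, 20]]
theta [0.0186 0.0644 0.1061 0.1466 0.1489 0.0869 0.0884 0.1026 0.1161 0.1255
 0.1239] maxom 0.45
```

>>> {"op": "play_rows", "data": {
  "rows": [
    [[0.105, 0, 0], 0, 20],
    [[0.21, 0, 0], 0, 20],
    [[0.32, 0, 0], 0, 20],
    [[0.425, 0, 0], 0, 20],
    [[0.495, 0, 0], 0, 20]
  ]
}}

```text
time: 9.45
position: [0.5032, 0.2624, 0.1042]
tool_rot: [-180.0, -0.0, 90.0]
contact_force: [-1.2, -0.2, -10.4]
grip_width: 0.0295
gripper_force: 60.4
```

```bash
python3 -c "
from ctl import *
cycle(5,.17,wp=1.,vmax=.17,cyc=6,seq=['side']*4)"
```

```text
side t9.450 pred 0.121 meas 0.217 perp 0.3
side t9.500 pred 0.216 meas 0.215 perp 0.5
side t9.550 pred 0.204 meas 0.190 perp 0.1
side t9.600 pred 0.180 meas 0.169 perp 0.2
x [ 0.1565 -0.3025 -0.1308  3.6308] sd [0.0041 0.0364 0.0502 0.4591] the 0.036 TCP [0.5033 0.2606 0.1042] grip 0.02932936346360648 t 9.65
[[[0.015, 0.0, -0.0], 0, 20], [[0.02, 0.0, -0.0], 0, 20], [[0.02, 0.0, -0.0], 0, 20], [[0.01, 0.0, -0.0], 0, 20], [[-0.005, 0.0, -0.0], 0, 20]]
theta [0.1375 0.1216 0.1017 0.0777 0.0548 0.0504 0.0446 0.0419 0.0415 0.0423
 0.0431] maxom 0.17
```

```bash
cat > fit.py <<'E'
import numpy as np
from scipy.optimize import least_squares
np.set_printoptions(precision=3,suppress=True,linewidth=150)
CM=[(6.075,[-.095,-.2,-.31,-.4,-.46,-.505]),(6.975,[-.065,-.135,-.2,-.24,-.26,-.28]),(7.875,[.105,.21,.32,.41,.47,.51]),(8.825,[.105,.21,.32,.425,.495])]
MS=[(6.825,-.060),(6.925,-.033),(7.725,-.173),(7.775,-.177),(7.825,-.176),(8.625,.047),(8.675,.032),(8.725,.008),(8.775,-.011),(9.45,.217),(9.5,.215),(9.55,.190),(9.6,.169)]
def sim(q,tend,x0=(.25,0.),t0=6.075,h=.0025):
    k,c,g,d,tau,del_=q;n=int(round((tend-t0)/h));V=np.zeros(n+1);T=t0+np.arange(n+1)*h
    for s,r in CM:
        for i,v in enumerate(np.diff(np.r_[0,r])*.2/.125):
            a=s+del_+i*.125;V+=v*np.clip((np.minimum(T+h,a+.125)-np.maximum(T,a))/h,0,1)
    th,om=x0;va=0;o=np.zeros((n+1,2))
    for i in range(n+1):
        o[i]=th,om
        a=(V[i]-va)/max(tau,h);va+=a*h
        om+=h*(k*th-c*om+g*a+d);th+=h*om
        if th>.25: th=.25;om=min(om,0)
    return T,o
def fit(pri=([3.5,1.2,5.39,0,.02,.0],[1.5,.7,.5,.3,.02,.02]),q0=None):
    p,s=map(np.array,pri)
    def res(q):
        T,o=sim(q,MS[-1][0]+.05);return np.r_[[(np.interp(t,T,o[:,0])-m)/.006 for t,m in MS],(q-p)/s]
    return least_squares(res,p if q0 is None else q0,bounds=(p-4*s*np.array([1,.4,1,1,.2,.25]),p+4*s),x_scale=s,loss="soft_l1"),res
if __name__=="__main__":
    for q0 in (None,[2.5,2,5.4,-.1,.03,.01],[4.5,.9,5.,-.2,.03,.01]):
        f,res=fit(q0=q0);print(f.cost,f.x);r=res(f.x)[:len(MS)]*.006
    print(np.array(r));T,o=sim(f.x,9.65);print(o[-1])
E
python3 fit.py
```

```text
2.83622626904316 [ 4.573  0.914  5.502 -0.092  0.014 -0.   ]
165.32003407243892 [ 2.337  1.826  5.477 -0.236  0.03   0.009]
35.21411717858675 [ 4.365  0.869  5.063 -0.174  0.03   0.01 ]
[ 0.026  0.017  0.033  0.031  0.027  0.02   0.024  0.029  0.029 -0.013 -0.012 -0.001  0.006]
[ 0.163 -0.23 ]
```

```bash
cat > run.py <<'E'
import fit,json,os,time
from ctl import *
import ctl
P0=np.array([4.573,.914,5.502,-.092,.014,0.]);SD=np.array([.25,.08,.12,.06,.006,.004])
def go(N,ref,dx=0.,dz=0.,n=3,q=.005,cyc=6,shoot=True,commit=True,ns=3,**kw):
    D=json.load(open("d.json")) if os.path.exists("d.json") else dict(CM=fit.CM,MS=fit.MS,P=P0.tolist())
    if shoot:
        for t,nm,z,p in shots(["side"]*n):
            if z: D["MS"].append((t,float(z[0]-.006)))
    s=ctrl.get_state();t=s["time"];pos=s["position"]
    i=max(0,len(D["CM"])-ns);t0=D["CM"][i][0];fit.CM=D["CM"][i:];MS=[m for m in D["MS"] if m[0]>=t0-.21]
    if i==0: t0=6.075
    else: t0=round(t0-.15,4);MS=[m for m in MS if m[0]>=t0]
    P=np.array(D["P"]);free=i>0
    x0=[.25,0] if not free else [MS[0][1],(MS[2][1]-MS[0][1])/.1]
    def sim(y): return fit.sim(y[:6],t,x0 if not free else y[6:],t0)
    def res(y):
        T,o=sim(y);return np.r_[[(np.interp(a,T,o[:,0])-m)/.005 for a,m in MS],(y[:6]-P)/SD,((y[:4]-P0[:4])/(4*SD[:4]))]
    f=least_squares(res,np.r_[P,x0] if free else P,x_scale=np.r_[SD,[.01,.05]][:8 if free else 6],loss="soft_l1",max_nfev=40)
    y=f.x;T,o=sim(y);th,om=o[-1];r=res(y)[:len(MS)]*.005
    print("par",y[:6],"now th %.3f om %.3f the %.3f"%(th,om,-y[3]/y[0]),"res",r[-9:],"meas",[round(m[1],3) for m in MS[-n:]])
    print("TCP",pos,"rot",s["tool_rot"],"grip",round(s["grip_width"],4),"t",t)
    ctl.G,ctl.C=y[2],y[1]
    v,tt,oo=mpc(dict(x=[th,om,y[3],y[0]],va=0.),N,ref-pos[1],cyc=cyc,**kw)
    c=np.round(np.cumsum(v[:N])*DT/.2/q)*q;u=np.arange(1,N+1)/N;u=u**2*(3-2*u)
    rows=[[[round(float(a),3),round(float(dx/.2*b),3),round(float(-dz/.2*b),3)],0,20] for a,b in zip(c,u)]
    print(json.dumps(rows));print("theta",tt[:N+1],tt[N+1::4],"p",(pos[1]+np.cumsum(v)*DT)[N::N+1],"maxom %.2f"%abs(oo).max())
    if commit:
        D["CM"].append((t,[float(a) for a in c]));D["P"]=y[:6].tolist();json.dump(D,open("d.json","w"))
from scipy.optimize import least_squares
E
time python3 -c "
from run import *
go(6,.17,shoot=False,commit=False,ns=9,wp=1.,vmax=.17)
go(6,.17,shoot=False,ns=9,wp=.6,vmax=.17)"
```

```text
par [ 4.5747  0.9137  5.503  -0.0921  0.0139 -0.    ] now th 0.166 om -0.189 the 0.020 res [-0.0054  0.0036 -0.0001  0.0024  0.0006 -0.001  -0.0103 -0.0006  0.0076] meas [0.215, 0.19, 0.169]
TCP [0.5033 0.2606 0.1042] rot [-179.9789    0.0645   89.9894] grip 0.0293 t 9.65
[[[-0.02, 0.0, -0.0], 0, 20], [[-0.05, 0.0, -0.0], 0, 20], [[-0.085, 0.0, -0.0], 0, 20], [[-0.12, 0.0, -0.0], 0, 20], [[-0.145, 0.0, -0.0], 0, 20], [[-0.165, 0.0, -0.0], 0, 20]]
theta [0.1265 0.0885 0.0556 0.0292 0.0109 0.0043 0.0173] [0.0169 0.0103 0.0173 0.012  0.0149 0.0174 0.0143 0.016  0.018 ] p [0.2273 0.2137 0.203  0.1952 0.1906 0.1902] maxom 0.27
par [ 4.5747  0.9137  5.503  -0.0921  0.0139 -0.    ] now th 0.166 om -0.189 the 0.020 res [-0.0054  0.0036 -0.0001  0.0024  0.0006 -0.001  -0.0103 -0.0006  0.0076] meas [0.215, 0.19, 0.169]
TCP [0.5033 0.2606 0.1042] rot [-179.9789    0.0645   89.9894] grip 0.0293 t 9.65
[[[-0.025, 0.0, -0.0], 0, 20], [[-0.055, 0.0, -0.0], 0, 20], [[-0.09, 0.0, -0.0], 0, 20], [[-0.12, 0.0, -0.0], 0, 20], [[-0.15, 0.0, -0.0], 0, 20], [[-0.165, 0.0, -0.0], 0, 20]]
theta [0.1247 0.0853 0.052  0.0261 0.0089 0.0028 0.015 ] [0.015  0.0105 0.0169 0.0132 0.0159 0.0179 0.0158 0.0171 0.0186] p [0.2273 0.2156 0.2071 0.2013 0.198  0.1977] maxom 0.28
real	0m4.687s
user	0m5.035s
sys	0m0.377s
```

```bash
rm d.json; python3 -c "
from run import *
go(5,.17,shoot=False,commit=False,ns=2,wp=.6,vmax=.17)
go(5,.17,shoot=False,ns=1,wp=.6,vmax=.17)"
```

```text
par [ 4.5626  0.9107  5.5086 -0.0834  0.0138 -0.0001] now th 0.161 om -0.363 the 0.018 res [-0.002   0.0107  0.0077  0.0109  0.01    0.033   0.0129  0.0126  0.0115] meas [0.215, 0.19, 0.169]
TCP [0.5033 0.2606 0.1042] rot [-179.9789    0.0645   89.9894] grip 0.0293 t 9.65
[[[0.005, 0.0, -0.0], 0, 20], [[0.01, 0.0, -0.0], 0, 20], [[0.0, 0.0, -0.0], 0, 20], [[-0.01, 0.0, -0.0], 0, 20], [[-0.02, 0.0, -0.0], 0, 20]]
theta [0.129  0.1031 0.0783 0.0541 0.0339 0.0299] [0.0248 0.0217 0.0203 0.0194 0.0174 0.017  0.0171 0.0183] p [0.2563 0.2562 0.2559 0.2546 0.2536 0.2536] maxom 0.21
par [ 4.5245  0.9184  5.5334 -0.1069  0.0143  0.0002] now th 0.165 om -0.201 the 0.024 res [-0.0012  0.0015  0.0001 -0.0002 -0.0096 -0.0004  0.0073] meas [0.215, 0.19, 0.169]
TCP [0.5033 0.2606 0.1042] rot [-179.9789    0.0645   89.9894] grip 0.0293 t 9.65
[[[-0.02, 0.0, -0.0], 0, 20], [[-0.05, 0.0, -0.0], 0, 20], [[-0.085, 0.0, -0.0], 0, 20], [[-0.115, 0.0, -0.0], 0, 20], [[-0.135, 0.0, -0.0], 0, 20]]
theta [0.1237 0.0841 0.0505 0.0251 0.0117 0.021 ] [0.0189 0.0157 0.0189 0.0217 0.0184 0.0197 0.0206 0.0236] p [0.2338 0.2256 0.2199 0.2158 0.2134 0.2134] maxom 0.28
```

```bash
rm d.json; python3 -c "
import fit
fit.CM.append((9.65,[]))
from run import *
go(5,.19,n=3,ns=1,wp=.6,vmax=.17)"
```

```text
par [ 4.5921  0.9177  5.502  -0.0853  0.014   0.    ] now th 0.122 om -0.177 the 0.019 res [-0.0037  0.0002  0.003   0.0053  0.0007 -0.006 ] meas [0.151, 0.142, 0.138]
TCP [0.5035 0.26   0.1043] rot [-179.9885    0.0588   89.8978] grip 0.0292 t 9.8
[[[-0.01, 0.0, -0.0], 0, 20], [[-0.025, 0.0, -0.0], 0, 20], [[-0.045, 0.0, -0.0], 0, 20], [[-0.065, 0.0, -0.0], 0, 20], [[-0.08, 0.0, -0.0], 0, 20]]
theta [0.0935 0.0672 0.0442 0.0256 0.0143 0.0188] [0.0168 0.015  0.0165 0.0178 0.0156 0.0162 0.0167 0.0186] p [0.2443 0.2399 0.2367 0.2342 0.2327 0.2327] maxom 0.19
```

>>> {"op": "play_rows", "data": {
  "rows": [
    [[-0.015, 0, 0], 0, 20],
    [[-0.04, 0, 0], 0, 20],
    [[-0.07, 0, 0], 0, 20],
    [[-0.1, 0, 0], 0, 20],
    [[-0.125, 0, 0], 0, 20]
  ]
}}

```text
time: 10.42
position: [0.5034, 0.2357, 0.1043]
tool_rot: [-180.0, 0.0, 90.0]
contact_force: [-0.1, 0.0, -10.0]
grip_width: 0.0297
gripper_force: 60.4
```

```bash
python3 -c "
import json
D=json.load(open('d.json'));D['CM'][-1]=(D['CM'][-1][0],[-.015,-.04,-.07,-.1,-.125]);json.dump(D,open('d.json','w'))
from run import *
go(5,.19,n=3,ns=1,wp=.6,vmax=.17,commit=False)
go(5,.19,shoot=False,ns=2,wp=.6,vmax=.17)"
```

```text
par [ 4.5942  0.918   5.4995 -0.085   0.0145  0.0002] now th 0.098 om 0.235 the 0.018 res [-0.0011  0.0009  0.0005 -0.002   0.0018 -0.0001] meas [0.069, 0.074, 0.087]
TCP [0.5035 0.236  0.1044] rot [179.9966  -0.0003  89.9486] grip 0.0291 t 10.575
[[[-0.07, 0.0, -0.0], 0, 20], [[-0.16, 0.0, -0.0], 0, 20], [[-0.235, 0.0, -0.0], 0, 20], [[-0.29, 0.0, -0.0], 0, 20], [[-0.32, 0.0, -0.0], 0, 20]]
theta [ 0.0531  0.0005 -0.0378 -0.0545 -0.0469 -0.0124] [-0.0074 -0.0112  0.001   0.0107  0.0062  0.0104  0.0129  0.0184] p [0.1715 0.1484 0.1334 0.1248 0.1204 0.1205] maxom 0.40
par [ 4.6099  0.9212  5.502  -0.079   0.014   0.    ] now th -0.029 om 0.004 the 0.017 res [-0.0037  0.0002  0.003   0.0053  0.0007 -0.006 ] meas [0.151, 0.142, 0.138]
TCP [0.5035 0.236  0.1044] rot [179.9966  -0.0003  89.9486] grip 0.0291 t 10.575
[[[0.02, 0.0, -0.0], 0, 20], [[0.045, 0.0, -0.0], 0, 20], [[0.065, 0.0, -0.0], 0, 20], [[0.08, 0.0, -0.0], 0, 20], [[0.085, 0.0, -0.0], 0, 20]]
theta [-0.0088  0.0113  0.0248  0.0303  0.028   0.0206] [0.0203 0.0262 0.0227 0.0198 0.0195 0.0182 0.0177 0.0171] p [0.2529 0.2596 0.263  0.2642 0.2645 0.2645] maxom 0.15
```

>>> {"op": "play_rows", "data": {
  "rows": [
    [[-0.07, 0, 0], 0, 20],
    [[-0.16, 0, 0], 0, 20],
    [[-0.235, 0, 0], 0, 20],
    [[-0.29, 0, 0], 0, 20],
    [[-0.32, 0, 0], 0, 20]
  ]
}}

```text
time: 11.2
position: [0.5035, 0.1713, 0.1044]
tool_rot: [180.0, 0.0, 89.9]
contact_force: [-0.2, 0.1, -10.0]
grip_width: 0.0293
gripper_force: 60.4
```

```bash
python3 -c "
import json
D=json.load(open('d.json'));D['CM'][-1]=(10.575,[-.07,-.16,-.235,-.29,-.32]);D['MS']+=[(10.425,.069),(10.475,.074),(10.525,.087)];json.dump(D,open('d.json','w'))
from run import *
go(5,.17,n=3,ns=2,wp=.6,vmax=.17)"
```

```text
par [ 4.6439  0.9261  5.4879 -0.0409  0.015   0.0005] now th 0.040 om 0.342 the 0.009 res [-0.0004  0.0007 -0.0004 -0.0018  0.0024  0.0015 -0.0004 -0.0002 -0.0001] meas [-0.01, 0.005, 0.023]
TCP [0.5035 0.1725 0.1044] rot [179.9923  -0.0239  89.9708] grip 0.0293 t 11.35
[[[-0.07, 0.0, -0.0], 0, 20], [[-0.155, 0.0, -0.0], 0, 20], [[-0.23, 0.0, -0.0], 0, 20], [[-0.28, 0.0, -0.0], 0, 20], [[-0.305, 0.0, -0.0], 0, 20]]
theta [ 0.0065 -0.0361 -0.0648 -0.0728 -0.0586 -0.0244] [-0.0179 -0.0208 -0.0086  0.001  -0.0022  0.0019  0.0042  0.0088] p [0.1117 0.0895 0.0756 0.0681 0.0645 0.0646] maxom 0.33
```

>>> {"op": "play_rows", "data": {
  "rows": [
    [[-0.07, 0, 0], 0, 20],
    [[-0.155, 0, 0], 0, 20],
    [[-0.23, 0, 0], 0, 20],
    [[-0.28, 0, 0], 0, 20],
    [[-0.305, 0, 0], 0, 20]
  ]
}}

```text
time: 11.98
position: [0.5035, 0.1104, 0.1044]
tool_rot: [180.0, 0.0, 89.9]
contact_force: [0.5, -0.2, -9.1]
grip_width: 0.0295
gripper_force: 60.4
```

```bash
python3 -c "
from run import *
go(5,.08,n=3,ns=3,wp=.6,vmax=.17)"
```

```text
par [ 4.6633  0.9275  5.4826 -0.0428  0.015   0.0005] now th -0.018 om 0.247 the 0.009 res [-0.0018  0.0023  0.0013 -0.0008 -0.0007 -0.0007  0.0026 -0.0011 -0.0006] meas [-0.06, -0.044, -0.03]
TCP [0.5035 0.1115 0.1043] rot [179.9941  -0.0235  89.9783] grip 0.0294 t 12.125
[[[-0.03, 0.0, -0.0], 0, 20], [[-0.065, 0.0, -0.0], 0, 20], [[-0.095, 0.0, -0.0], 0, 20], [[-0.115, 0.0, -0.0], 0, 20], [[-0.12, 0.0, -0.0], 0, 20]]
theta [-0.0208 -0.03   -0.0352 -0.0334 -0.0238 -0.0078] [-0.0039 -0.0033  0.0018  0.006   0.0036  0.0054  0.0065  0.0091] p [0.0871 0.0775 0.0707 0.0666 0.0645 0.0645] maxom 0.11
```

>>> {"op": "play_rows", "data": {
  "rows": [
    [[-0.03, 0, 0], 0, 20],
    [[-0.065, 0, 0], 0, 20],
    [[-0.095, 0, 0], 0, 20],
    [[-0.115, 0, 0], 0, 20],
    [[-0.12, 0, 0], 0, 20]
  ]
}}

```text
time: 12.75
position: [0.5034, 0.087, 0.1043]
tool_rot: [180.0, 0.0, 90.0]
contact_force: [-0.2, -0.4, -9.5]
grip_width: 0.0292
gripper_force: 60.4
```

```bash
python3 -c "
from run import *
go(6,0.0,dx=.012,n=3,ns=3,wp=.8,vmax=.17)"
```

```text
par [ 4.708   0.9335  5.4624 -0.0556  0.0143  0.0001] now th -0.024 om 0.070 the 0.012 res [ 0.0006  0.0008  0.0007  0.001  -0.003  -0.003   0.0028 -0.0004 -0.0008] meas [-0.039, -0.031, -0.027]
TCP [0.5034 0.0876 0.1043] rot [179.9988  -0.013   89.9962] grip 0.0295 t 12.9
[[[0.01, 0.004, -0.0], 0, 20], [[0.02, 0.016, -0.0], 0, 20], [[0.025, 0.03, -0.0], 0, 20], [[0.025, 0.044, -0.0], 0, 20], [[0.02, 0.056, -0.0], 0, 20], [[0.02, 0.06, -0.0], 0, 20]]
theta [-0.0071  0.0063  0.0142  0.0168  0.0155  0.0145  0.0167] [0.0164 0.0135 0.0145 0.0091 0.0093 0.0105 0.0066 0.0079 0.0097] p [0.0915 0.0873 0.0806 0.0738 0.0692 0.0687] maxom 0.12
```

>>> {"op": "play_rows", "data": {
  "rows": [
    [[0.01, 0.005, 0], 0, 20],
    [[0.02, 0.015, 0], 0, 20],
    [[0.025, 0.03, 0], 0, 20],
    [[0.025, 0.045, 0], 0, 20],
    [[0.02, 0.055, 0], 0, 20],
    [[0.02, 0.06, 0], 0, 20]
  ]
}}

```text
time: 13.65
position: [0.5155, 0.0911, 0.1043]
tool_rot: [-180.0, 0.0, 90.0]
contact_force: [0.2, 1.1, -10.2]
grip_width: 0.0292
gripper_force: 60.4
```

```bash
python3 -c "
from run import *
go(6,-0.02,n=3,ns=3,wp=2,vmax=.17)"
```

```text
par [ 4.7132  0.972   5.5001 -0.0803  0.0131 -0.0004] now th 0.003 om -0.017 the 0.017 res [ 0.0022 -0.0011 -0.0007  0.0046  0.0012  0.0006  0.0006 -0.0004 -0.0015] meas [0.005, 0.005, 0.005]
TCP [0.5153 0.0913 0.1042] rot [-179.9851    0.002    89.9798] grip 0.0296 t 13.8
[[[0.03, 0.0, -0.0], 0, 20], [[0.06, 0.0, -0.0], 0, 20], [[0.075, 0.0, -0.0], 0, 20], [[0.07, 0.0, -0.0], 0, 20], [[0.055, 0.0, -0.0], 0, 20], [[0.04, 0.0, -0.0], 0, 20]]
theta [0.0332 0.0584 0.0684 0.0625 0.0466 0.0369 0.0446] [ 0.0403  0.0193  0.0242  0.004   0.0055  0.0108 -0.0013  0.0037  0.0099] p [0.0993 0.0794 0.0528 0.0282 0.0127 0.0111] maxom 0.23
```

>>> {"op": "play_rows", "data": {
  "rows": [
    [[0.03, 0, 0], 0, 20],
    [[0.06, 0, 0], 0, 20],
    [[0.075, 0, 0], 0, 20],
    [[0.07, 0, 0], 0, 20],
    [[0.055, 0, 0], 0, 20],
    [[0.04, 0, 0], 0, 20]
  ]
}}

```text
time: 14.55
position: [0.5154, 0.0988, 0.1043]
tool_rot: [-180.0, 0.0, 90.0]
contact_force: [-0.4, -0.3, -8.7]
grip_width: 0.0292
gripper_force: 60.4
```

```bash
python3 -c "
from run import *
go(7,-0.03,dx=.008,n=3,ns=3,wp=2,vmax=.17)"
```

```text
par [ 4.6978  0.9679  5.5055 -0.0679  0.0132 -0.0003] now th 0.059 om 0.095 the 0.014 res [ 0.0028 -0.0005 -0.0011  0.0008  0.0001 -0.0008 -0.001   0.0008  0.0001] meas [0.048, 0.049, 0.054]
TCP [0.5154 0.0988 0.1043] rot [-179.9944    0.011    89.9308] grip 0.0292 t 14.7
[[[-0.02, 0.002, -0.0], 0, 20], [[-0.05, 0.008, -0.0], 0, 20], [[-0.08, 0.016, -0.0], 0, 20], [[-0.11, 0.024, -0.0], 0, 20], [[-0.145, 0.032, -0.0], 0, 20], [[-0.17, 0.038, -0.0], 0, 20], [[-0.19, 0.04, -0.0], 0, 20]]
theta [ 0.0512  0.0379  0.024   0.0119  0.0025 -0.0034 -0.0028  0.0185] [0.0182 0.0032 0.0174 0.0021 0.0126 0.0015 0.0096 0.0039 0.0079 0.0084] p [ 0.0605  0.0311  0.0056 -0.013  -0.0234 -0.0248] maxom 0.16
```

Well-behaved; carry on.

>>> {"op": "play_rows", "data": {
  "rows": [
    [[-0.02, 0, 0], 0, 20],
    [[-0.05, 0.01, 0], 0, 20],
    [[-0.08, 0.015, 0], 0, 20],
    [[-0.11, 0.025, 0], 0, 20],
    [[-0.145, 0.03, 0], 0, 20],
    [[-0.17, 0.04, 0], 0, 20],
    [[-0.19, 0.04, 0], 0, 20]
  ]
}}

```text
time: 15.58
position: [0.5237, 0.061, 0.1043]
tool_rot: [180.0, -0.0, 90.0]
contact_force: [-0.1, 0.2, -9.8]
grip_width: 0.0292
gripper_force: 60.4
```

```bash
python3 -c "
from run import *
go(7,-0.035,n=3,ns=3,wp=2,vmax=.17)"
```

```text
par [ 4.7725  0.9783  5.4756 -0.0517  0.0141  0.0001] now th 0.073 om 0.252 the 0.011 res [-0.0013 -0.0018 -0.0026  0.0013  0.0036  0.0035 -0.0019  0.0035 -0.0023] meas [0.039, 0.044, 0.063]
TCP [0.5233 0.0612 0.1043] rot [-179.986    -0.0041   89.9666] grip 0.0293 t 15.725
[[[-0.065, 0.0, -0.0], 0, 20], [[-0.145, 0.0, -0.0], 0, 20], [[-0.215, 0.0, -0.0], 0, 20], [[-0.265, 0.0, -0.0], 0, 20], [[-0.3, 0.0, -0.0], 0, 20], [[-0.33, 0.0, -0.0], 0, 20], [[-0.35, 0.0, -0.0], 0, 20]]
theta [ 0.0355 -0.0085 -0.0389 -0.0508 -0.0473 -0.0425 -0.0349 -0.0087] [-0.0063 -0.0123  0.0013 -0.0008  0.0055  0.0068  0.009   0.0105  0.011   0.0114] p [-0.0091 -0.0332 -0.043  -0.0451 -0.0446 -0.0444] maxom 0.33
```

>>> {"op": "play_rows", "data": {
  "rows": [
    [[-0.065, 0, 0], 0, 20],
    [[-0.145, 0, 0], 0, 20],
    [[-0.215, 0, 0], 0, 20],
    [[-0.265, 0, 0], 0, 20],
    [[-0.3, 0, 0], 0, 20],
    [[-0.33, 0, 0], 0, 20],
    [[-0.35, 0, 0], 0, 20]
  ]
}}

```text
time: 16.6
position: [0.5234, -0.0087, 0.1043]
tool_rot: [-180.0, -0.0, 90.0]
contact_force: [0.2, 0.1, -10.2]
grip_width: 0.0293
gripper_force: 60.4
```

```bash
python3 -c "
from run import *
go(7,-0.031,n=3,ns=3,wp=2.5,vmax=.17)"
```

```text
par [ 4.8015  0.9727  5.4723 -0.045   0.0143  0.0003] now th 0.009 om 0.213 the 0.009 res [-0.      0.0022  0.0021 -0.003   0.0023 -0.0035 -0.0012  0.0016 -0.    ] meas [-0.023, -0.015, -0.002]
TCP [ 0.5233 -0.0085  0.1043] rot [-179.9943   -0.0093   89.9947] grip 0.0292 t 16.75
[[[-0.04, 0.0, -0.0], 0, 20], [[-0.085, 0.0, -0.0], 0, 20], [[-0.12, 0.0, -0.0], 0, 20], [[-0.145, 0.0, -0.0], 0, 20], [[-0.155, 0.0, -0.0], 0, 20], [[-0.165, 0.0, -0.0], 0, 20], [[-0.17, 0.0, -0.0], 0, 20]]
theta [-0.0071 -0.0276 -0.0395 -0.04   -0.0316 -0.0243 -0.0182 -0.0077] [-0.0051 -0.002   0.002   0.0063  0.0067  0.0115  0.01    0.0127  0.0116  0.0117] p [-0.0427 -0.0477 -0.045  -0.0397 -0.036  -0.0354] maxom 0.16
```

>>> {"op": "play_rows", "data": {
  "rows": [
    [[-0.04, 0, 0], 0, 20],
    [[-0.085, 0, 0], 0, 20],
    [[-0.12, 0, 0], 0, 20],
    [[-0.145, 0, 0], 0, 20],
    [[-0.155, 0, 0], 0, 20],
    [[-0.165, 0, 0], 0, 20],
    [[-0.17, 0, 0], 0, 20]
  ]
}}

```text
time: 17.62
position: [0.5234, -0.0425, 0.1043]
tool_rot: [180.0, -0.0, 90.0]
contact_force: [0.3, -0.1, -9.8]
grip_width: 0.029
gripper_force: 60.4
```

```bash
python3 -c "
from run import *
go(5,-0.028,n=3,ns=3,wp=2.5,vmax=.17)"
```

```text
par [ 2.8939  0.4702  6.5074 -0.0256  0.0136 -0.    ] now th -0.019 om 0.102 the 0.009 res [ 0.211   0.2056  0.1872  0.0025  0.0046  0.0029 -0.0034 -0.0015  0.0024] meas [-0.032, -0.029, -0.027]
TCP [ 0.5233 -0.0424  0.1043] rot [-179.9958   -0.0062   90.0039] grip 0.0298 t 17.775
[[[-0.015, 0.0, -0.0], 0, 20], [[-0.025, 0.0, -0.0], 0, 20], [[-0.035, 0.0, -0.0], 0, 20], [[-0.035, 0.0, -0.0], 0, 20], [[-0.03, 0.0, -0.0], 0, 20]]
theta [-0.0255 -0.0312 -0.0313 -0.0252 -0.0156 -0.0115] [-0.007   0.0025  0.0058  0.0075  0.0117  0.0122  0.0122  0.0089] p [-0.0489 -0.0478 -0.0461 -0.044  -0.0425 -0.0427] maxom 0.07
```

```bash
sed -i 's/^P0=.*/P0=np.array([4.75,.96,5.48,-.05,.014,0.]);SD=np.array([.08,.02,.04,.03,.003,.002])/; s/P=np.array(D\["P"\])/P=P0.copy();P[3]=D["P"][3]/; s/,loss="soft_l1",max_nfev=40/,loss="huber",f_scale=3.,max_nfev=60/' run.py; python3 -c "
import json
D=json.load(open('d.json'));D['CM'].pop();D['P'][3]=-.05;json.dump(D,open('d.json','w'))
from run import *
go(5,-0.028,shoot=False,commit=False,ns=3,wp=2.5,vmax=.17)
go(5,-0.028,shoot=False,ns=2,wp=2.5,vmax=.17)"
```

```text
par [ 4.5474  0.9264  5.5842 -0.4257  0.0114 -0.0011] now th -0.044 om -0.136 the 0.094 res [ 0.1499  0.1639  0.1666  0.0738  0.0748  0.0707  0.0041 -0.0035 -0.0103] meas [-0.032, -0.029, -0.027]
TCP [ 0.5233 -0.0424  0.1043] rot [-179.9958   -0.0062   90.0039] grip 0.0298 t 17.775
[[[0.105, 0.0, -0.0], 0, 20], [[0.21, 0.0, -0.0], 0, 20], [[0.3, 0.0, -0.0], 0, 20], [[0.345, 0.0, -0.0], 0, 20], [[0.355, 0.0, -0.0], 0, 20]]
theta [0.0488 0.1281 0.18   0.1898 0.1647 0.1374] [0.1287 0.1351 0.1156 0.1054 0.085  0.0821 0.0825 0.0935] p [0.0286 0.0431 0.0401 0.0286 0.0194 0.0192] maxom 0.68
par [ 4.752   0.96    5.4791 -0.0598  0.014  -0.    ] now th -0.025 om 0.032 the 0.013 res [-0.003   0.0046 -0.0012 -0.0018  0.0008 -0.0011  0.0006 -0.0004  0.0002] meas [-0.032, -0.029, -0.027]
TCP [ 0.5233 -0.0424  0.1043] rot [-179.9958   -0.0062   90.0039] grip 0.0298 t 17.775
[[[0.01, 0.0, -0.0], 0, 20], [[0.025, 0.0, -0.0], 0, 20], [[0.035, 0.0, -0.0], 0, 20], [[0.045, 0.0, -0.0], 0, 20], [[0.05, 0.0, -0.0], 0, 20]]
theta [-0.0103  0.0033  0.0127  0.0171  0.0168  0.013 ] [0.0132 0.0178 0.0158 0.0141 0.0139 0.0132 0.0129 0.0126] p [-0.0326 -0.0285 -0.0264 -0.0257 -0.0255 -0.0255] maxom 0.10
```

>>> {"op": "play_rows", "data": {
  "rows": [
    [[0.01, 0, 0], 0, 20],
    [[0.025, 0, 0], 0, 20],
    [[0.035, 0, 0], 0, 20],
    [[0.045, 0, 0], 0, 20],
    [[0.05, 0, 0], 0, 20]
  ]
}}

```text
time: 18.4
position: [0.5234, -0.0323, 0.1043]
tool_rot: [-180.0, -0.0, 90.0]
contact_force: [0.3, 0.1, -8.9]
grip_width: 0.0293
gripper_force: 60.4
```

```bash
python3 -c "
from run import *
go(6,-0.031,n=3,ns=2,wp=2,vmax=.17)"
```

```text
par [ 4.7521  0.9602  5.4784 -0.07    0.014  -0.    ] now th -0.002 om -0.060 the 0.015 res [-0.0022  0.0024  0.0004 -0.0003 -0.0015 -0.0012  0.0011  0.0007 -0.0009] meas [0.006, 0.004, 0.002]
TCP [ 0.5234 -0.0326  0.1043] rot [179.9981   0.0026  89.9966] grip 0.0294 t 18.55
[[[0.02, 0.0, -0.0], 0, 20], [[0.045, 0.0, -0.0], 0, 20], [[0.065, 0.0, -0.0], 0, 20], [[0.075, 0.0, -0.0], 0, 20], [[0.075, 0.0, -0.0], 0, 20], [[0.075, 0.0, -0.0], 0, 20]]
theta [0.0134 0.0285 0.0369 0.0372 0.0315 0.0267 0.0218] [0.0211 0.0223 0.0194 0.0161 0.0145 0.0146 0.012  0.0126 0.0135] p [-0.0172 -0.0142 -0.0159 -0.0192 -0.0218 -0.0221] maxom 0.12
```

>>> {"op": "play_rows", "data": {
  "rows": [
    [[0.02, 0, 0], 0, 20],
    [[0.045, 0, 0], 0, 20],
    [[0.065, 0, 0], 0, 20],
    [[0.075, 0, 0], 0, 20],
    [[0.075, 0, 0], 0, 20],
    [[0.075, 0, 0], 0, 20]
  ]
}}

```text
time: 19.3
position: [0.5234, -0.0178, 0.1043]
tool_rot: [180.0, 0.0, 90.0]
contact_force: [-0.6, -0.3, -9.1]
grip_width: 0.029
gripper_force: 60.4
```

```bash
python3 -c "
from run import *
go(6,-0.036,n=3,ns=2,wp=2,vmax=.17)"
```

```text
par [ 4.7507  0.9599  5.4799 -0.0623  0.014  -0.    ] now th 0.024 om -0.022 the 0.013 res [ 0.0006 -0.0005 -0.0004  0.0012  0.0008 -0.0007  0.0004  0.0007 -0.0012] meas [0.028, 0.026, 0.027]
TCP [ 0.5234 -0.0178  0.1043] rot [179.9994   0.0034  89.9765] grip 0.0294 t 19.45
[[[0.005, 0.0, -0.0], 0, 20], [[0.005, 0.0, -0.0], 0, 20], [[0.005, 0.0, -0.0], 0, 20], [[-0.0, 0.0, -0.0], 0, 20], [[-0.005, 0.0, -0.0], 0, 20], [[-0.01, 0.0, -0.0], 0, 20]]
theta [0.025  0.025  0.0231 0.0192 0.0144 0.0122 0.0141] [0.0141 0.0135 0.0143 0.0114 0.0116 0.0123 0.0106 0.0113 0.0121] p [-0.0198 -0.0221 -0.0257 -0.0292 -0.0313 -0.0315] maxom 0.03
```

>>> {"op": "play_rows", "data": {
  "rows": [
    [[0.005, 0, 0], 0, 20],
    [[0.005, 0, 0], 0, 20],
    [[0.005, 0, 0], 0, 20],
    [[0, 0, 0], 0, 20],
    [[-0.005, 0, 0], 0, 20],
    [[-0.01, 0, 0], 0, 20]
  ]
}}

```text
time: 20.2
position: [0.5233, -0.0197, 0.1043]
tool_rot: [-180.0, 0.0, 90.0]
contact_force: [0.7, 0.3, -9.5]
grip_width: 0.0294
gripper_force: 60.4
```

```bash
python3 -c "
from run import *
go(8,-0.033,n=3,ns=2,wp=2,vmax=.17)"
```

```text
par [ 4.7516  0.96    5.4796 -0.0543  0.014  -0.    ] now th 0.027 om 0.042 the 0.011 res [ 0.0009  0.     -0.0014  0.0008  0.0013 -0.0004 -0.0003  0.0011 -0.001 ] meas [0.022, 0.022, 0.026]
TCP [ 0.5234 -0.0197  0.1043] rot [179.9991   0.0009  89.9797] grip 0.029 t 20.35
[[[-0.015, 0.0, -0.0], 0, 20], [[-0.03, 0.0, -0.0], 0, 20], [[-0.045, 0.0, -0.0], 0, 20], [[-0.055, 0.0, -0.0], 0, 20], [[-0.06, 0.0, -0.0], 0, 20], [[-0.07, 0.0, -0.0], 0, 20], [[-0.07, 0.0, -0.0], 0, 20], [[-0.075, 0.0, -0.0], 0, 20]]
theta [ 0.0189  0.0093  0.0022 -0.0013 -0.0017 -0.001   0.0001  0.0017  0.0057] [0.0069 0.008  0.0093 0.0099 0.0108 0.0112 0.012  0.0116 0.0122 0.0119 0.0121 0.0114] p [-0.0348 -0.0372 -0.037  -0.0357 -0.0347 -0.0344] maxom 0.07
```

>>> {"op": "play_rows", "data": {
  "rows": [
    [[-0.015, 0, 0], 0, 20],
    [[-0.03, 0, 0], 0, 20],
    [[-0.045, 0, 0], 0, 20],
    [[-0.055, 0, 0], 0, 20],
    [[-0.06, 0, 0], 0, 20],
    [[-0.07, 0, 0], 0, 20],
    [[-0.07, 0, 0], 0, 20],
    [[-0.075, 0, 0], 0, 20]
  ]
}}

```text
time: 21.35
position: [0.5234, -0.0344, 0.1043]
tool_rot: [-180.0, -0.0, 90.0]
contact_force: [-0.9, 0.3, -9.7]
grip_width: 0.0295
gripper_force: 60.4
```

```bash
python3 -c "
from run import *
go(8,-0.031,n=3,ns=2,wp=2,vmax=.17)"
```

```text
par [ 4.7493  0.9599  5.4801 -0.0608  0.014   0.    ] now th -0.004 om 0.007 the 0.013 res [ 0.      0.0007 -0.0008 -0.0004  0.0009 -0.0014 -0.0011  0.0007  0.0005] meas [-0.005, -0.006, -0.005]
TCP [ 0.5234 -0.0346  0.1043] rot [-179.9992   -0.0004   89.9869] grip 0.0289 t 21.5
[[[0.005, 0.0, -0.0], 0, 20], [[0.015, 0.0, -0.0], 0, 20], [[0.02, 0.0, -0.0], 0, 20], [[0.025, 0.0, -0.0], 0, 20], [[0.025, 0.0, -0.0], 0, 20], [[0.03, 0.0, -0.0], 0, 20], [[0.03, 0.0, -0.0], 0, 20], [[0.03, 0.0, -0.0], 0, 20]]
theta [0.0038 0.011  0.0153 0.0164 0.0151 0.0145 0.0147 0.0149 0.0132] [0.014  0.0157 0.0149 0.0141 0.0131 0.0129 0.0121 0.0125 0.012  0.0123 0.0121 0.0128] p [-0.0282 -0.0261 -0.0268 -0.0283 -0.0295 -0.0297] maxom 0.06
```

>>> {"op": "play_rows", "data": {
  "rows": [
    [[0.005, 0, 0], 0, 20],
    [[0.015, 0, 0], 0, 20],
    [[0.02, 0, 0], 0, 20],
    [[0.025, 0, 0], 0, 20],
    [[0.025, 0, 0], 0, 20],
    [[0.03, 0, 0], 0, 20],
    [[0.03, 0, 0], 0, 20],
    [[0.03, 0, 0], 0, 20]
  ]
}}

```text
time: 22.5
position: [0.5234, -0.0286, 0.1043]
tool_rot: [-180.0, 0.0, 90.0]
contact_force: [-0.0, -0.7, -9.7]
grip_width: 0.0293
gripper_force: 60.4
```

```bash
python3 -c "
from run import *
go(8,-0.031,n=3,ns=2,wp=2,vmax=.17)"
```

```text
par [ 4.7501  0.96    5.48   -0.0599  0.014   0.    ] now th 0.009 om -0.017 the 0.013 res [-0.0004  0.0014 -0.001  -0.0012  0.0006  0.0004  0.0011  0.0003 -0.0012] meas [0.01, 0.01, 0.011]
TCP [ 0.5234 -0.0286  0.1043] rot [-179.9995   -0.0001   89.9853] grip 0.0294 t 22.65
[[[0.005, 0.0, -0.0], 0, 20], [[0.015, 0.0, -0.0], 0, 20], [[0.02, 0.0, -0.0], 0, 20], [[0.02, 0.0, -0.0], 0, 20], [[0.02, 0.0, -0.0], 0, 20], [[0.02, 0.0, -0.0], 0, 20], [[0.02, 0.0, -0.0], 0, 20], [[0.02, 0.0, -0.0], 0, 20]]
theta [0.0133 0.0178 0.0197 0.0188 0.016  0.0144 0.014  0.0141 0.0133] [0.014  0.0151 0.0147 0.0135 0.0124 0.0124 0.0114 0.0121 0.0115 0.0119 0.0117 0.0126] p [-0.0246 -0.0238 -0.0257 -0.0279 -0.0294 -0.0297] maxom 0.04
```

>>> {"op": "play_rows", "data": {
  "rows": [
    [[0.005, 0, 0], 0, 20],
    [[0.015, 0, 0], 0, 20],
    [[0.02, 0, 0], 0, 20],
    [[0.02, 0, 0], 0, 20],
    [[0.02, 0, 0], 0, 20],
    [[0.02, 0, 0], 0, 20],
    [[0.02, 0, 0], 0, 20],
    [[0.02, 0, 0], 0, 20]
  ]
}}

```text
time: 23.65
position: [0.5234, -0.0246, 0.1043]
tool_rot: [-180.0, -0.0, 90.0]
contact_force: [-0.1, -0.4, -11.0]
grip_width: 0.0294
gripper_force: 60.4
```

```bash
python3 -c "
from run import *
go(7,-0.11,n=3,ns=2,wp=2,vmax=.17)"
```

```text
par [ 4.7502  0.96    5.48   -0.0561  0.014  -0.    ] now th 0.019 om 0.008 the 0.012 res [-0.0013  0.0009  0.0006  0.001   0.0003 -0.0011 -0.0001 -0.0004  0.0004] meas [0.018, 0.019, 0.019]
TCP [ 0.5234 -0.0246  0.1043] rot [-179.9969   -0.0021   89.9884] grip 0.0295 t 23.8
[[[0.01, 0.0, -0.0], 0, 20], [[0.015, 0.0, -0.0], 0, 20], [[0.015, 0.0, -0.0], 0, 20], [[0.005, 0.0, -0.0], 0, 20], [[-0.01, 0.0, -0.0], 0, 20], [[-0.025, 0.0, -0.0], 0, 20], [[-0.035, 0.0, -0.0], 0, 20]]
theta [0.0304 0.0382 0.0392 0.0335 0.0236 0.0163 0.014  0.0238] [0.0226 0.011  0.019  0.0048 0.0125 0.0008 0.0079 0.0016 0.0053 0.0056] p [-0.0318 -0.0504 -0.0713 -0.0888 -0.0993 -0.1008] maxom 0.10
```

>>> {"op": "play_rows", "data": {
  "rows": [
    [[0.01, 0, 0], 0, 20],
    [[0.015, 0, 0], 0, 20],
    [[0.015, 0, 0], 0, 20],
    [[0.005, 0, 0], 0, 20],
    [[-0.01, 0, 0], 0, 20],
    [[-0.025, 0, 0], 0, 20],
    [[-0.035, 0, 0], 0, 20]
  ]
}}

```text
time: 24.68
position: [0.5234, -0.032, 0.1043]
tool_rot: [180.0, 0.0, 90.0]
contact_force: [-1.3, 0.3, -9.3]
grip_width: 0.0292
gripper_force: 60.4
```

```bash
python3 -c "
from run import *
go(7,-0.17,dx=-.01,n=3,ns=2,wp=2,vmax=.17)"
```

```text
par [ 4.7489  0.96    5.4801 -0.0625  0.014  -0.    ] now th 0.017 om 0.057 the 0.013 res [ 0.0007  0.0002 -0.0011 -0.0003 -0.0007 -0.0001  0.0008  0.0011 -0.0015] meas [0.008, 0.01, 0.015]
TCP [ 0.5234 -0.0318  0.1043] rot [-179.9983    0.0011   89.9727] grip 0.0292 t 24.825
[[[0.01, -0.003, -0.0], 0, 20], [[0.015, -0.01, -0.0], 0, 20], [[0.01, -0.02, -0.0], 0, 20], [[-0.005, -0.03, -0.0], 0, 20], [[-0.03, -0.04, -0.0], 0, 20], [[-0.055, -0.047, -0.0], 0, 20], [[-0.07, -0.05, -0.0], 0, 20]]
theta [0.0342 0.046  0.048  0.0407 0.0278 0.0178 0.0149 0.0317] [ 0.0297  0.01    0.0236  0.0013  0.0137 -0.0042  0.0069 -0.0027  0.0031  0.0036] p [-0.0463 -0.0772 -0.1105 -0.1379 -0.1541 -0.1564] maxom 0.16
```

>>> {"op": "play_rows", "data": {
  "rows": [
    [[0.01, -0.005, 0], 0, 20],
    [[0.015, -0.01, 0], 0, 20],
    [[0.01, -0.02, 0], 0, 20],
    [[-0.005, -0.03, 0], 0, 20],
    [[-0.03, -0.04, 0], 0, 20],
    [[-0.055, -0.045, 0], 0, 20],
    [[-0.07, -0.05, 0], 0, 20]
  ]
}}

```text
time: 25.7
position: [0.5134, -0.0463, 0.1044]
tool_rot: [180.0, 0.0, 89.9]
contact_force: [0.0, -0.6, -9.3]
grip_width: 0.0293
gripper_force: 60.4
```

```bash
python3 -c "
from run import *
go(8,-0.2,dx=-.014,n=3,ns=2,wp=2,vmax=.17)"
```

```text
par [ 4.7507  0.96    5.4802 -0.0576  0.014  -0.    ] now th 0.044 om 0.145 the 0.012 res [ 0.0002 -0.0004  0.0001  0.0008  0.0011 -0.0014  0.0005  0.0011 -0.0015] meas [0.023, 0.028, 0.038]
TCP [ 0.5134 -0.0459  0.1043] rot [179.998   -0.002   89.9559] grip 0.0295 t 25.85
[[[-0.02, -0.003, -0.0], 0, 20], [[-0.05, -0.011, -0.0], 0, 20], [[-0.08, -0.022, -0.0], 0, 20], [[-0.115, -0.035, -0.0], 0, 20], [[-0.145, -0.048, -0.0], 0, 20], [[-0.18, -0.059, -0.0], 0, 20], [[-0.205, -0.067, -0.0], 0, 20], [[-0.23, -0.07, -0.0], 0, 20]]
theta [ 0.0411  0.0318  0.0211  0.0113  0.0033 -0.0025 -0.0066 -0.0049  0.0189] [ 0.0184  0.0026  0.0171  0.0038 -0.0039  0.0036 -0.0027  0.0059  0.0022  0.0065  0.0057  0.0121] p [-0.0917 -0.1299 -0.1621 -0.1847 -0.1966 -0.1986] maxom 0.18
```

>>> {"op": "play_rows", "data": {
  "rows": [
    [[-0.02, -0.005, 0], 0, 20],
    [[-0.05, -0.01, 0], 0, 20],
    [[-0.08, -0.02, 0], 0, 20],
    [[-0.115, -0.035, 0], 0, 20],
    [[-0.145, -0.05, 0], 0, 20],
    [[-0.18, -0.06, 0], 0, 20],
    [[-0.205, -0.065, 0], 0, 20],
    [[-0.23, -0.07, 0], 0, 20]
  ]
}}

```text
time: 26.85
position: [0.4994, -0.0919, 0.1043]
tool_rot: [180.0, -0.0, 90.0]
contact_force: [0.5, -0.9, -9.7]
grip_width: 0.0292
gripper_force: 60.4
```

```bash
python3 -c "
from run import *
go(8,-0.215,dx=-.013,n=3,ns=2,wp=2,vmax=.17)"
```

```text
par [ 4.7509  0.96    5.4798 -0.0534  0.0142  0.0001] now th 0.037 om 0.208 the 0.011 res [-0.0001  0.0012 -0.0014  0.0007  0.0014 -0.0011 -0.0025  0.003  -0.0008] meas [0.009, 0.013, 0.027]
TCP [ 0.4994 -0.0919  0.1043] rot [179.9978   0.0007  89.9607] grip 0.0294 t 27.0
[[[-0.035, -0.003, -0.0], 0, 20], [[-0.08, -0.01, -0.0], 0, 20], [[-0.12, -0.021, -0.0], 0, 20], [[-0.155, -0.032, -0.0], 0, 20], [[-0.185, -0.044, -0.0], 0, 20], [[-0.215, -0.055, -0.0], 0, 20], [[-0.24, -0.062, -0.0], 0, 20], [[-0.26, -0.065, -0.0], 0, 20]]
theta [ 0.0265  0.0091 -0.005  -0.0126 -0.0143 -0.0153 -0.0161 -0.013   0.0092] [ 0.0097 -0.0014  0.0108  0.0028 -0.0008  0.005   0.0021  0.0073  0.0058  0.0083  0.008   0.0112] p [-0.1438 -0.1746 -0.1961 -0.2093 -0.2156 -0.2166] maxom 0.16
```

>>> {"op": "play_rows", "data": {
  "rows": [
    [[-0.035, -0.005, 0], 0, 20],
    [[-0.08, -0.01, 0], 0, 20],
    [[-0.12, -0.02, 0], 0, 20],
    [[-0.155, -0.03, 0], 0, 20],
    [[-0.185, -0.045, 0], 0, 20],
    [[-0.215, -0.055, 0], 0, 20],
    [[-0.24, -0.06, 0], 0, 20],
    [[-0.26, -0.065, 0], 0, 20]
  ]
}}

```text
time: 28.0
position: [0.4864, -0.1439, 0.1043]
tool_rot: [180.0, -0.0, 90.0]
contact_force: [-0.2, -0.1, -10.3]
grip_width: 0.0296
gripper_force: 60.4
```

```bash
python3 -c "
from run import *
go(8,-0.218,n=3,ns=2,wp=2,vmax=.17)"
```

```text
par [ 4.7501  0.96    5.4798 -0.0531  0.0143  0.0001] now th 0.021 om 0.179 the 0.011 res [-0.0006  0.0015 -0.0009 -0.0024  0.0031 -0.0006 -0.0027  0.0041 -0.0015] meas [-0.003, -0.002, 0.013]
TCP [ 0.4864 -0.1437  0.1043] rot [179.9986  -0.0023  89.9714] grip 0.0293 t 28.15
[[[-0.03, 0.0, -0.0], 0, 20], [[-0.065, 0.0, -0.0], 0, 20], [[-0.095, 0.0, -0.0], 0, 20], [[-0.12, 0.0, -0.0], 0, 20], [[-0.14, 0.0, -0.0], 0, 20], [[-0.16, 0.0, -0.0], 0, 20], [[-0.175, 0.0, -0.0], 0, 20], [[-0.19, 0.0, -0.0], 0, 20]]
theta [ 0.0128 -0.0005 -0.0104 -0.0144 -0.0133 -0.012  -0.0113 -0.0084  0.0064] [0.0072 0.0017 0.0092 0.0055 0.0042 0.0076 0.0067 0.0093 0.0088 0.01   0.0099 0.0112] p [-0.1813 -0.1997 -0.211  -0.217  -0.2196 -0.22  ] maxom 0.11
```

>>> {"op": "play_rows", "data": {
  "rows": [
    [[-0.03, 0, 0], 0, 20],
    [[-0.065, 0, 0], 0, 20],
    [[-0.095, 0, 0], 0, 20],
    [[-0.12, 0, 0], 0, 20],
    [[-0.14, 0, 0], 0, 20],
    [[-0.16, 0, 0], 0, 20],
    [[-0.175, 0, 0], 0, 20],
    [[-0.19, 0, 0], 0, 20]
  ]
}}

```text
time: 29.15
position: [0.4863, -0.1816, 0.1043]
tool_rot: [-180.0, -0.0, 90.0]
contact_force: [0.2, 0.9, -10.4]
grip_width: 0.0296
gripper_force: 60.4
```

```bash
python3 -c "
from run import *
go(8,-0.218,dz=-.03,n=3,ns=2,wp=2.5,vmax=.17)"
```

```text
par [ 4.7505  0.96    5.4793 -0.0559  0.0141  0.0001] now th 0.002 om 0.098 the 0.012 res [-0.0038  0.0041  0.0004 -0.0029  0.0037 -0.002  -0.0005  0.0007 -0.0001] meas [-0.013, -0.01, -0.003]
TCP [ 0.4863 -0.1817  0.1043] rot [179.998   -0.001   89.9761] grip 0.0296 t 29.3
[[[-0.01, 0.0, 0.006], 0, 20], [[-0.02, 0.0, 0.023], 0, 20], [[-0.03, 0.0, 0.047], 0, 20], [[-0.04, 0.0, 0.075], 0, 20], [[-0.045, 0.0, 0.103], 0, 20], [[-0.055, 0.0, 0.127], 0, 20], [[-0.06, 0.0, 0.144], 0, 20], [[-0.07, 0.0, 0.15], 0, 20]]
theta [0.0048 0.0046 0.0036 0.0029 0.0028 0.0028 0.003  0.0044 0.0108] [0.0115 0.009  0.0124 0.0095 0.0079 0.0096 0.0086 0.0104 0.0099 0.0107 0.0107 0.0118] p [-0.1953 -0.2041 -0.2113 -0.2159 -0.2181 -0.2184] maxom 0.05
```

>>> {"op": "play_rows", "data": {
  "rows": [
    [[-0.01, 0, 0.005], 0, 20],
    [[-0.02, 0, 0.025], 0, 20],
    [[-0.03, 0, 0.045], 0, 20],
    [[-0.04, 0, 0.075], 0, 20],
    [[-0.045, 0, 0.105], 0, 20],
    [[-0.055, 0, 0.125], 0, 20],
    [[-0.06, 0, 0.145], 0, 20],
    [[-0.07, 0, 0.15], 0, 20]
  ]
}}

```text
time: 30.3
position: [0.4862, -0.1955, 0.074]
tool_rot: [-180.0, -0.0, 90.0]
contact_force: [-0.1, -0.9, -9.9]
grip_width: 0.0295
gripper_force: 60.4
```

```bash
python3 -c "
from run import *
go(8,-0.222,dz=0,n=3,ns=2,wp=2.5,vmax=.17)"
```

```text
par [ 4.7502  0.96    5.4796 -0.0567  0.014   0.    ] now th 0.005 om 0.040 the 0.012 res [-0.0036  0.0049 -0.0009 -0.0008  0.0005 -0.0005 -0.0005  0.002  -0.0013] meas [-0.001, -0.001, 0.004]
TCP [ 0.4864 -0.1958  0.0744] rot [179.9888   0.0074  89.9749] grip 0.0292 t 30.45
[[[0.0, 0.0, 0.0], 0, 20], [[0.0, 0.0, 0.0], 0, 20], [[-0.0, 0.0, 0.0], 0, 20], [[-0.005, 0.0, 0.0], 0, 20], [[-0.01, 0.0, 0.0], 0, 20], [[-0.02, 0.0, 0.0], 0, 20], [[-0.02, 0.0, 0.0], 0, 20], [[-0.025, 0.0, 0.0], 0, 20]]
theta [0.0102 0.0135 0.0145 0.0134 0.0111 0.0096 0.009  0.0096 0.0132] [0.0137 0.0118 0.0141 0.0109 0.0088 0.0101 0.0086 0.0105 0.0097 0.0107 0.0105 0.0119] p [-0.2008 -0.207  -0.2137 -0.2188 -0.2214 -0.2218] maxom 0.04
```

>>> {"op": "play_rows", "data": {
  "rows": [
    [[0, 0, 0], 0, 20],
    [[0, 0, 0], 0, 20],
    [[0, 0, 0], 0, 20],
    [[-0.005, 0, 0], 0, 20],
    [[-0.01, 0, 0], 0, 20],
    [[-0.02, 0, 0], 0, 20],
    [[-0.02, 0, 0], 0, 20],
    [[-0.025, 0, 0], 0, 20]
  ]
}}

```text
time: 31.45
position: [0.4863, -0.2005, 0.0743]
tool_rot: [-180.0, -0.0, 90.0]
contact_force: [0.6, -0.2, -10.4]
grip_width: 0.0293
gripper_force: 60.4
```

```bash
python3 -c "
from run import *
go(8,-0.225,dz=-.01,n=3,ns=2,wp=3,vmax=.17)"
```

```text
par [ 4.7498  0.96    5.4799 -0.0589  0.014   0.    ] now th 0.009 om 0.019 the 0.012 res [-0.0014  0.0013  0.0003 -0.0007  0.0017 -0.0017 -0.0006  0.0001  0.0004] meas [0.007, 0.007, 0.008]
TCP [ 0.4863 -0.2006  0.0743] rot [179.9993  -0.0003  89.987 ] grip 0.029 t 31.6
[[[0.005, 0.0, 0.002], 0, 20], [[0.005, 0.0, 0.008], 0, 20], [[0.005, 0.0, 0.016], 0, 20], [[0.0, 0.0, 0.025], 0, 20], [[-0.005, 0.0, 0.034], 0, 20], [[-0.01, 0.0, 0.042], 0, 20], [[-0.015, 0.0, 0.048], 0, 20], [[-0.015, 0.0, 0.05], 0, 20]]
theta [0.0146 0.0185 0.0195 0.0178 0.0143 0.012  0.0109 0.0112 0.0145] [0.0149 0.0128 0.0149 0.0114 0.0091 0.0103 0.0089 0.0109 0.0102 0.0112 0.0111 0.0124] p [-0.204  -0.2101 -0.2171 -0.2223 -0.2248 -0.2252] maxom 0.04
```

>>> {"op": "play_rows", "data": {
  "rows": [
    [[0.005, 0, 0], 0, 20],
    [[0.005, 0, 0.01], 0, 20],
    [[0.005, 0, 0.015], 0, 20],
    [[0, 0, 0.025], 0, 20],
    [[-0.005, 0, 0.035], 0, 20],
    [[-0.01, 0, 0.04], 0, 20],
    [[-0.015, 0, 0.05], 0, 20],
    [[-0.015, 0, 0.05], 0, 20]
  ]
}}

```text
time: 32.6
position: [0.4862, -0.2037, 0.0641]
tool_rot: [-180.0, -0.0, 90.0]
contact_force: [1.1, 0.2, -8.4]
grip_width: 0.0292
gripper_force: 60.4
```

```bash
python3 -c "
from run import *
go(8,-0.225,dz=-0.006,n=3,ns=2,wp=3,vmax=.17)
im=ctrl.camera('side')[200:330,210:380,::-1];cv2.imwrite('pics/tray1.png',cv2.resize(im,None,fx=4,fy=4,interpolation=cv2.INTER_CUBIC))"
```

```text
par [ 4.7495  0.96    5.4799 -0.0647  0.014   0.    ] now th 0.004 om 0.000 the 0.014 res [-0.0012  0.0023 -0.001  -0.0008 -0.0002 -0.0001  0.0001  0.0001 -0.0001] meas [0.004, 0.004, 0.004]
TCP [ 0.4864 -0.2035  0.0643] rot [179.9994  -0.0036  89.9924] grip 0.0297 t 32.75
[[[0.01, 0.0, 0.001], 0, 20], [[0.02, 0.0, 0.005], 0, 20], [[0.025, 0.0, 0.009], 0, 20], [[0.025, 0.0, 0.015], 0, 20], [[0.02, 0.0, 0.021], 0, 20], [[0.015, 0.0, 0.025], 0, 20], [[0.015, 0.0, 0.029], 0, 20], [[0.01, 0.0, 0.03], 0, 20]]
theta [0.0144 0.0229 0.0267 0.0255 0.0209 0.0176 0.0161 0.0159 0.0179] [0.0181 0.0159 0.0175 0.0133 0.0101 0.0113 0.0093 0.0118 0.0109 0.0121 0.0119 0.0136] p [-0.2012 -0.2066 -0.2147 -0.2212 -0.2245 -0.225 ] maxom 0.07
```

View pics/tray1.png

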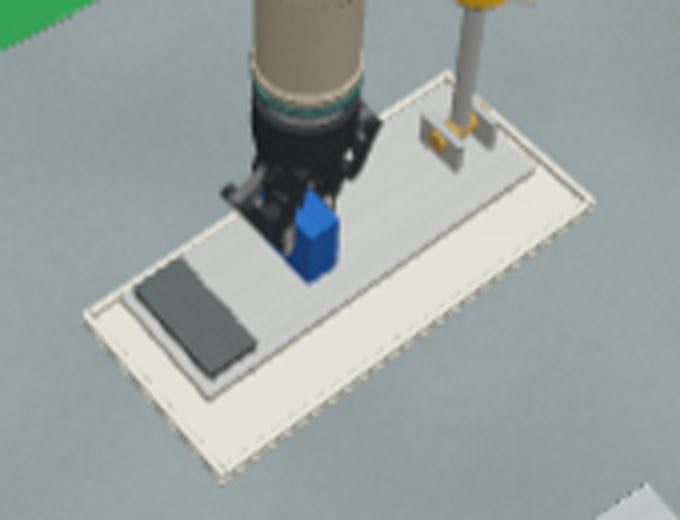

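>>> {"op": "play_rows", "data": {
  "rows": [
    [[0.01, 0, 0], 0, 20],
    [[0.02, 0, 0.005], 0, 20],
    [[0.025, 0, 0.01], 0, 20],
    [[0.025, 0, 0.015], 0, 20],
    [[0.02, 0, 0.02], 0, 20],
    [[0.015, 0, 0.025], 0, 20],
    [[0.015, 0, 0.03], 0, 20],
    [[0.01, 0, 0.03], 0, 20]
  ]
}}

```text
time: 33.8
position: [0.4862, -0.2015, 0.0582]
tool_rot: [-180.0, -0.0, 90.0]
contact_force: [-0.2, 1.0, -9.4]
grip_width: 0.0291
gripper_force: 60.4
```

```bash
python3 -c "
import json
D=json.load(open('d.json'));D['CM'][-1][0]+=.05;json.dump(D,open('d.json','w'))
from run import *
go(9,-0.235,n=3,ns=2,wp=4,vmax=.17)"
```

```text
par [ 4.7503  0.96    5.48   -0.0606  0.014   0.    ] now th 0.020 om 0.024 the 0.013 res [-0.0006  0.0003  0.0003  0.0002  0.0001  0.0001 -0.0003  0.0002 -0.    ] meas [0.017, 0.017, 0.019]
TCP [ 0.4864 -0.2017  0.0583] rot [179.9951   0.0053  89.9829] grip 0.0291 t 33.95
[[[-0.0, 0.0, -0.0], 0, 20], [[-0.005, 0.0, -0.0], 0, 20], [[-0.01, 0.0, -0.0], 0, 20], [[-0.02, 0.0, -0.0], 0, 20], [[-0.025, 0.0, -0.0], 0, 20], [[-0.035, 0.0, -0.0], 0, 20], [[-0.04, 0.0, -0.0], 0, 20], [[-0.05, 0.0, -0.0], 0, 20], [[-0.055, 0.0, -0.0], 0, 20]]
theta [0.0218 0.022  0.0201 0.0166 0.0124 0.0099 0.0086 0.0082 0.0091 0.0143] [0.0146 0.0114 0.0093 0.0114 0.0091 0.0115 0.0098 0.0101 0.0114 0.0117 0.0123 0.0124 0.0128] p [-0.2122 -0.2218 -0.2298 -0.2341 -0.2354 -0.2356] maxom 0.04
```

>>> {"op": "play_rows", "data": {
  "rows": [
    [[0, 0, 0], 0, 20],
    [[-0.005, 0, 0], 0, 20],
    [[-0.01, 0, 0], 0, 20],
    [[-0.02, 0, 0], 0, 20],
    [[-0.025, 0, 0], 0, 20],
    [[-0.035, 0, 0], 0, 20],
    [[-0.04, 0, 0], 0, 20],
    [[-0.05, 0, 0], 0, 20],
    [[-0.055, 0, 0], 0, 20]
  ]
}}

```text
time: 35.08
position: [0.4863, -0.2128, 0.0583]
tool_rot: [-180.0, 0.0, 90.0]
contact_force: [-0.3, -0.2, -9.9]
grip_width: 0.0293
gripper_force: 60.4
```

```bash
python3 -c "
from run import *
go(8,-0.22,n=3,ns=2,dz=-.013,wp=2,vmax=.17)"
```

```text
par [ 4.7508  0.96    5.4799 -0.0545  0.014   0.    ] now th 0.031 om 0.073 the 0.011 res [ 0.     -0.0001 -0.      0.0006  0.0005 -0.0014  0.0008  0.0003] meas [0.022, 0.023, 0.027]
TCP [ 0.4863 -0.2126  0.0583] rot [179.9988  -0.0006  89.9801] grip 0.0293 t 35.225
[[[-0.02, 0.0, 0.003], 0, 20], [[-0.05, 0.0, 0.01], 0, 20], [[-0.07, 0.0, 0.021], 0, 20], [[-0.085, 0.0, 0.032], 0, 20], [[-0.095, 0.0, 0.044], 0, 20], [[-0.1, 0.0, 0.055], 0, 20], [[-0.105, 0.0, 0.062], 0, 20], [[-0.11, 0.0, 0.065], 0, 20]]
theta [ 0.0169  0.0015 -0.0087 -0.0123 -0.0104 -0.0078 -0.0056 -0.0031  0.0016] [0.0032 0.0057 0.0068 0.0094 0.0119 0.0118 0.014  0.0125 0.0139 0.0129 0.0134 0.0115] p [-0.2342 -0.2353 -0.2315 -0.2268 -0.2236 -0.223 ] maxom 0.12
```

>>> {"op": "play_rows", "data": {
  "rows": [
    [[-0.02, 0, 0.005], 0, 20],
    [[-0.045, 0, 0.015], 0, 20],
    [[-0.06, 0, 0.03], 0, 20],
    [[-0.065, 0, 0.045], 0, 20],
    [[-0.065, 0, 0.055], 0, 20],
    [[-0.065, 0, 0.06], 0, 20],
    [[-0.065, 0, 0.065], 0, 20],
    [[-0.065, 0, 0.067], 0, 20]
  ]
}}

```text
time: 36.22
position: [0.4865, -0.2254, 0.0451]
tool_rot: [180.0, -0.0, 90.0]
contact_force: [1.2, 1.8, -5.1]
grip_width: 0.0291
gripper_force: 61.0
```

```bash
python3 -c "
from ctl import *
print(shots(['side']));s=ctrl.get_state();print(s['time'],s['position'],s['tool_rot'],s['contact_force'],s['moment'])
cv2.imwrite('pics/tray2.png',cv2.resize(ctrl.camera('side')[200:330,210:380,::-1],None,fx=4,fy=4,interpolation=cv2.INTER_CUBIC))"
```

```text
[(36.225, 'side', (np.float64(0.06053416659235114), np.float64(-0.7280559942431513)), array([ 0.4865, -0.2254,  0.0451]))]
36.275 [ 0.4865 -0.2254  0.0451] [179.9951  -0.0105  90.0091] [-0.8411  0.4057 -6.8131] [ 0.0759  0.3012 -0.0653]
```

View pics/tray2.png

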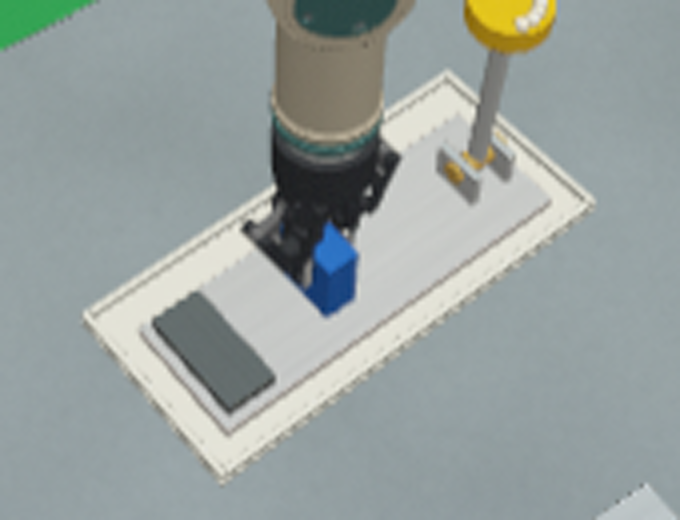

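>>> {"op": "play_rows", "data": {
  "rows": [
    [[0, 0, 0.002], 0, 20],
    [[0, 0, 0.004], 0, 20],
    [[0, 0, 0.006], 0, 20],
    [[0, 0, 0.006], 0, 20],
    [[0, 0, 0.006], 0, 20],
    [[0, 0, 0.006], 0, 20],
    [[0, 0, 0.006], 0, 20],
    [[0, 0, 0.006], 0, 20],
    [[0, 0, 0.006], 0, 20],
    [[0, 0, 0.006], 0, 20],
    [[0, 0, 0.006], 0, 20],
    [[0, 0, 0.006], 0, 20],
    [[0, 0, 0.006], 0, 20],
    [[0, 0, 0.006], 0, 20],
    [[0, 0, 0.006], 0, 20],
    [[0, 0, 0.006], 0, 20],
    [[0, 0, 0.006], 0, 20],
    [[0, 0, 0.006], 0, 20]
  ]
}}

```text
time: 38.58
position: [0.4865, -0.2254, 0.0451]
tool_rot: [180.0, -0.0, 90.0]
contact_force: [-2.0, 2.7, 8.8]
grip_width: 0.0294
gripper_force: 62.7
```

```bash
python3 -c "
from ctl import *
for o in shots(['side','side']): print(o)
s=ctrl.get_state();print(s['time'],s['position'],s['contact_force'],s['moment'])"
```

```text
(38.575, 'side', (np.float64(0.25789235082661016), np.float64(0.8012089894953309)), array([ 0.4865, -0.2254,  0.0451]))
(38.625, 'side', (np.float64(0.2576852535084513), np.float64(0.7910250120754867)), array([ 0.4865, -0.2255,  0.0451]))
38.675 [ 0.4865 -0.2254  0.0451] [-2.5075  2.062   9.8489] [ 0.4043  1.0589 -0.0322]
```

>>> {"op": "play_rows", "data": {
  "rows": [
    [[0, 0, 0], 0, 35],
    [[0, 0, 0], 0, 45],
    [[0, 0, 0], 0, 60],
    [[0, 0, 0], 0, 75],
    [[0, 0, 0], 0, 80],
    [[0, 0, 0], 0, 80],
    [[0, 0, 0], 0, 80],
    [[0, 0, -0.05], 0, 80],
    [[0, 0, -0.15], 0, 80],
    [[0, 0, -0.3], 0, 80],
    [[0, 0, -0.45], 0, 80],
    [[0, 0, -0.6], 0, 80],
    [[0, 0, -0.7], 0, 80],
    [[0, 0, -0.75], 0, 80],
    [[0, 0, -0.75], 0, 80],
    [[0, 0, -0.75], 0, 80],
    [[0, 0, -0.75], 0, 80],
    [[0, 0, -0.75], 0, 80]
  ]
}}

```text
time: 40.92
position: [0.486, -0.2255, 0.1931]
tool_rot: [-179.9, -0.0, 90.0]
contact_force: [0.6, -0.2, 0.4]
grip_width: 0.0801
gripper_force: 0.0
```

```bash
python3 -c "
from ctl import *
s=ctrl.get_state();print(s['time'],s['position'],s['contact_force'],s['grip_width'],s['gripper_force'])
cv2.imwrite('pics/end.png',ctrl.camera('side')[:,:,::-1])"
```

```text
40.925 [ 0.486  -0.2255  0.1931] [ 0.6069 -0.1713  0.4333] 0.08009926011233036 0.0
```

View pics/end.png

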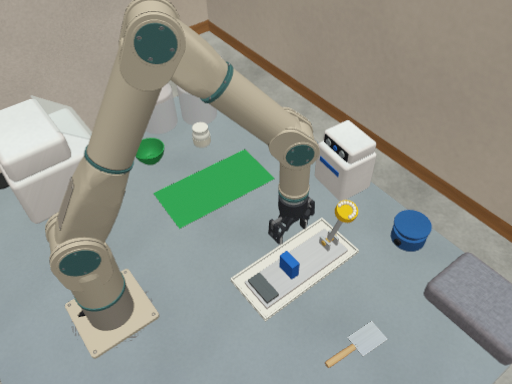

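The carrier lies flat in the tray (about px 295,265) and the gripper is clear of it. The post leans on its stop (model at px 347,211), and the bowl, jar and spatula have not moved.

```bash
python3 -c "
from rig import ctrl
print(ctrl.close_job())"
```

```text
the job is handed in; nothing more can be done
None
```

I handed the job in at about 41 s. The model was held at the scanner focus, upright within about 0.05 rad, for over 6 s; the carrier is now released flat in the tray with the post on its stop, but the hand-in gave no verdict.

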